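Fit two heat sinks kept behind the solder spool and flux jar

TASK

The solder spool and the flux jar stand in front of the two heat sinks in the parts tray: first move both onto the black rubber mat, upright, leaving the heat sinks as they lie. Then lay the long heat sink on the long chip and the square heat sink on the square chip, each centred and square to its chip with its fins up, while the spool and the jar wait on the mat. Finally put the spool and the jar back upright in the tray, each on the very spot where it stood at the start; leave the multimeter and the green tub where they are.

Things in the scene. Friction and masses are not known exactly. Their poses are not given: they have to be found in the camera images.
- spool: Solder spool standing on end: white flanges 60 mm across, grey wire between, dark hole in the top; a cylinder 60 mm in diameter, 72 mm high, about 0.35 kg. Can be gripped across the top. Origin: centre of its underside; z up.
- jar: Closed flux jar: white body 44 mm in diameter with a grey screw cap 46 mm in diameter (the top 22 mm, a white disc on it), 72 mm high in all, about 0.14 kg. Origin: centre of its underside; z up.
- sink_long: Long aluminium heat sink with parallel upright fins: 36 mm along its x, 80 mm along its y (the fins run along y), 30 mm high, 0.11 kg; its long outer sides are flat. It lies in the tray behind the spool or the jar (seen from the robot), about 5 to 30 mm from them. Origin: centre of its underside; z up.
- sink_square: Square aluminium heat sink with parallel upright fins: 40 x 40 mm, 30 mm high, 0.06 kg; fins along its y. It lies in the tray next to the long one, 30 mm or more from it, behind the spool or the jar. Origin: centre of its underside; z up.
- chip_long: Long black chip module with four bright patches, 30 mm along its x, 74 mm along its y, fixed on the green circuit board: the target of the long heat sink, whose x and y go along its own. Origin: centre of its underside on the board, 12 mm above the table; its top is 5 mm above the origin. The board is 190 x 130 mm on a fixed white carrier 210 x 150 mm, 12 mm high with the board; its two chips lie 94 mm apart, centre to centre, along their x.
- chip_square: Square black chip with one bright patch, 36 x 36 mm, fixed on the same board: the target of the square heat sink (any quarter turn). Origin: centre of its underside on the board, 12 mm above the table; its top is 5 mm above the origin.
- mat: Black rubber mat, fixed, 200 mm along its x, 120 mm along its y, 4 mm thick: the side area with room for the spool and the jar side by side along its x. Origin: centre of its underside on the table.
- tray: Dark steel parts tray, fixed, 170 mm along its x, 250 mm along its y, floor 4 mm thick, rim 14 mm high on the far side and the two ends, open towards the robot (its -x). The spool and the jar stand side by side on its near half about 110 mm apart along y, the heat sinks side by side behind them. Origin: centre of its underside on the table.
- meter: Bystander: orange and black multimeter lying flat, 180 x 88 mm, 50 mm high with its dial, loose. Origin: centre of its underside.
- tub: Bystander: open green plastic tub, 80 mm in diameter, 75 mm high, loose. Origin: centre of its underside.
There are look-alikes about, which are no part of the job. There is more than one size of the mat; the one meant has the size given above.

How it is judged:
On the way, in this order (a step that is already met when the one before it is completed fails the run):
1. the spool and the jar both stand released on the mat, the heat sinks still as they lay (x of spool in the frame of mat between -0.09 and 0.09 m and y of spool in the frame of mat between -0.05 and 0.05 m and z of spool in the frame of mat between 0.001 and 0.01 m and angle between each of spool, jar's own z axis and vertical below 0.12 rad and x of jar in the frame of mat between -0.09 and 0.09 m and y of jar in the frame of mat between -0.05 and 0.05 m and z of jar in the frame of mat between 0.001 and 0.01 m and contact force between the fingers and spool below 0.2 N and contact force between the fingers and jar below 0.2 N and linear speed of each of spool, jar below 0.03 m/s and distance of each of sink_long, sink_square from where it was at the start of the episode below 0.02 m), for 0.2 s.
2. each heat sink lies released on its chip while the spool and the jar still stand on the mat (horizontal distance between sink_long and chip_long below 0.01 m and angle between the x axis of sink_long and the x axis of chip_long, either way round below 0.2 rad and angle between each of sink_long, sink_square's own z axis and vertical below 0.1 rad and z of sink_long in the frame of chip_long between 0.002 and 0.009 m and horizontal distance between sink_square and chip_square below 0.01 m and (angle between the x axis of sink_square and the x axis of chip_square, either way round below 0.2 rad or angle between the x axis of sink_square and the y axis of chip_square, either way round below 0.2 rad) and z of sink_square in the frame of chip_square between 0.002 and 0.009 m and contact force between the fingers and sink_long below 0.2 N and contact force between the fingers and sink_square below 0.2 N and linear speed of each of sink_long, sink_square below 0.03 m/s and x of spool in the frame of mat between -0.09 and 0.09 m and y of spool in the frame of mat between -0.05 and 0.05 m and z of spool in the frame of mat between 0.001 and 0.01 m and angle between each of spool, jar's own z axis and vertical below 0.12 rad and x of jar in the frame of mat between -0.09 and 0.09 m and y of jar in the frame of mat between -0.05 and 0.05 m and z of jar in the frame of mat between 0.001 and 0.01 m), for 0.2 s.
At the end, for the whole second after the job is handed in: Each heat sink lies fins up on its own chip, centres within 10 mm, edges parallel within 0.2 rad (the square one in any quarter turn); the spool and the jar stand upright in the tray, each within 15 mm of where it stood at the start; all released and at rest (horizontal distance between sink_long and chip_long below 0.01 m and angle between the x axis of sink_long and the x axis of chip_long, either way round below 0.2 rad and angle between each of sink_long, sink_square, spool, jar's own z axis and vertical below 0.1 rad and z of sink_long in the frame of chip_long between 0.002 and 0.009 m and horizontal distance between sink_square and chip_square below 0.01 m and (angle between the x axis of sink_square and the x axis of chip_square, either way round below 0.2 rad or angle between the x axis of sink_square and the y axis of chip_square, either way round below 0.2 rad) and z of sink_square in the frame of chip_square between 0.002 and 0.009 m and distance of each of spool, jar from where it was at the start of the episode below 0.015 m and contact force between the fingers and sink_long below 0.2 N and contact force between the fingers and sink_square below 0.2 N and contact force between the fingers and spool below 0.2 N and contact force between the fingers and jar below 0.2 N and linear speed of each of sink_long, sink_square, spool, jar below 0.03 m/s); the robot touches nothing.
It fails at once if the multimeter or the tub is pushed more than 30 mm (distance of any of meter, tub from where it was at the start of the episode above 0.03 m).
It also fails if it takes over 131 s, if anything falls off the work surface, if the arm or the gripper's body presses on something with over 40 N, if the wrist force passes 120 N, or if a joint passes its speed limit or range.

ROBOT

A 7-joint arm with a two-finger parallel gripper is mounted at the origin on the work surface. World frame = base frame: x ahead of the robot, y to its left, z up, the work surface at z = 0. Lengths are in m, angles in rad, forces in N, time in s.
With the tool pointing down it reaches from about 0.425 to 0.925 m from the base axis. Payload 6.8 kg.
Tool frame: the origin (TCP) lies between the finger pads; the fingertips stand 11 mm ahead of it and the grasp point (between the pads) lies 8 mm behind it; z points along the fingers, y is the line along which they close (so a half turn about z gives the same grasp; the last joint's range is limited). The gripper opens to 85 mm and grips with 20 to 120 N. Pads are 22 mm wide; open, the fingers measure 114 mm over their backs; the gripper's body (76 mm by 85 mm) begins 54 mm behind the grasp point. The pads swing forward as they close: fully open they stand 13 mm farther back than shut.
Start: joints at [1.24, 0.477, 0.022, 1.555, -0.011, 1.109, -0.083], TCP at [0.149, -0.658, 0.242] pointing down, gripper open.
Joint ranges: [-2.96, 2.96], [-0.34, 2.1], [-1.41, 1.46], [0.24, 2.44], [-1.37, 4.51], [0.17, 1.92], [-2.96, 2.96]. Speed limits (rad/s): [2.39, 2.39, 3.14, 3.14, 3.14, 3.14, 3.14].

INTERFACE

Orientations are given as a rotation vector (axis times angle).
In Python, from bench import r gives the robot as it stands.
- The arm moves only by the tool send_rows, never from a script. Its argument "deltas" is a list of rows, each an object of numbers: "dx", "dy", "dz": the shift along the world's x, y, z in mm; "rx", "ry", "rz": the turn, a rotation vector about the world's x, y, z in degrees. A call has 1 to 5 rows; each row is the pose to reach, as a shift and turn from the pose commanded when the call began; what a row does not reach only later rows make up. A row lasts 1/12 s, in which the tool goes at most 41.7 mm and 7.16 degrees, less where a joint would pass 70% of its speed; a pose out of reach is approached as far as the arm can. A call with a gripper value outside its range is refused whole. "jaw" is the finger opening in mm, from 0 to 85.4, set as the call begins (left out, the last holds). The fingers move at their own pace and stop on an object; "newtons" is the grip in N (left out, the last holds). Time passes only in rows, so rows that repeat a pose let the fingers close. It gives the time, the measured TCP pose, the force, the opening and the grip force at its end, in the units of the state.
- r.get_obs(): the state, without advancing time (a new reading comes with each control period).
- r.grab_frame(name): name is "scene" or "side" or "wrist"; returns a dict with "frame" (384x512x3 uint8, blue, green, red), "z_map" (384x512 float32, m along the optical axis (not along the pixel's ray), 0 where there is no reading), "vertical_fov" (degrees; the focal length in pixels is half the picture's height over the tangent of half this angle, whatever the lens; pixels are square), "cx", "cy" (the principal point, pixels), "distortion" ([k1, k2, p1, p2, k3] as OpenCV has them; the pictures are not rectified), "xyz" and "orientation" of the camera in the world. Camera axes: x right, y down, z forward; pixel columns grow to the right and rows downward; lengths in m; the calibration is good to about 2 mm. A picture is of the moment at which its call begins.
- r.hand_in(): hands the job in; it is judged then, once.
The state is a dict: "clock": time; "joints": joint angles; "qvel": joint speeds; "tau": joint torques, N m; "tcp_pos": TCP position; "orientation": TCP orientation; "contact_force": force on the tool from outside, world axes, zero at the start; "moment": the same for the moment, N m; "grip_width": finger opening in m; "gripper_force": force on a finger pad.
Only numpy, scipy, OpenCV 4.12 (cv2) and the standard library are available. Lean on these libraries where they do the work, as an engineer would, in place of code of your own. Each camera call takes 0.05 s, during which the arm holds its last target. There are 200 camera calls.

## Working session

There is one attempt and no reset: what is moved stays moved. The work goes in short steps, Python scripts to look and compute and a tool call to move; the robot and the scene stay as the last step left them, time stands still between calls to the robot, and variables do not carry over. Pictures are saved under pics/ and viewed, at most 14 in all, crops included, and the job is handed in when it is done.

Besides the shell and the picture viewer there is one more tool, called after "Call:" by a JSON object that holds its "op" and its "data". send_rows: Moves the arm, as the interface text tells. Its arguments: {"type":"object","properties":{"deltas":{"type":"array","items":{"type":"object","properties":{"dx":{"type":"number"},"dy":{"type":"number"},"dz":{"type":"number"},"rx":{"type":"number"},"ry":{"type":"number"},"rz":{"type":"number"}}}},"jaw":{"type":"number"},"newtons":{"type":"number"}},"required":["deltas"]}

```bash
ls; mkdir -p pics; cat > h.py <<'E'
import numpy as np, cv2
from scipy.spatial.transform import Rotation as R
from bench import r
def grab(n,save=None):
    f=r.grab_frame(n)
    if save: cv2.imwrite('pics/'+save,f['frame'])
    return f
def K(f):
    fl=192/np.tan(np.radians(f['vertical_fov'])/2)
    return np.array([[fl,0,f['cx']],[0,fl,f['cy']],[0,0,1.]])
def rot(f):
    o=np.array(f['orientation']); return R.from_rotvec(o).as_matrix()
def rays(f,px):
    p=cv2.undistortPoints(np.array(px,float).reshape(-1,1,2),K(f),np.array(f['distortion'],float)).reshape(-1,2)
    return np.c_[p,np.ones(len(p))]
def onplane(f,px,z):
    d=rays(f,px)@rot(f).T; c=np.array(f['xyz'])
    return c+d*((z-c[2])/d[:,2])[:,None]
def cloud(f):
    v,u=np.mgrid[0:384,0:512]; d=rays(f,np.c_[u.ravel(),v.ravel()])
    P=(d*f['z_map'].reshape(-1,1))@rot(f).T+np.array(f['xyz'])
    P[f['z_map'].ravel()==0]=np.nan
    return P.reshape(384,512,3)
E
python3 - <<'E'
from h import *
o=r.get_obs();print(o)
a=grab('scene');b=grab('side');c=grab('wrist')
for f in(a,b,c):print(f['xyz'],f['orientation'],f['vertical_fov'],f['distortion'])
cv2.imwrite('pics/a.png',cv2.resize(a['frame'],(800,600)));cv2.imwrite('pics/b.png',cv2.resize(b['frame'],(800,600)))
E
```

```text
pics
{'clock': 0.0, 'joints': array([ 1.23990793,  0.47777218,  0.02232026,  1.55645483, -0.01150632,
        1.10925155, -0.08308821]), 'qvel': array([0.00014424, 0.00170197, 0.00016799, 0.00238437, 0.00073214,
       0.00059637, 0.00065155]), 'tau': array([ 2.82235760e-04, -5.96450472e+01,  1.60754666e+00, -2.81194907e+01,
        1.24232116e-02,  9.33530799e-03,  3.24925929e-05]), 'tcp_pos': array([ 0.14901923, -0.65777212,  0.24134258]), 'orientation': array([-3.12039290e+00, -3.49114134e-01,  4.85567365e-04]), 'contact_force': array([-0.41937268,  0.51948011, -0.46444861]), 'moment': array([ 0.03332443, -0.02057203,  0.00869243]), 'gripper_force': 0.0, 'grip_width': 0.08542893052197398}
[1.2739273  0.6511095  0.75261666] [-1.15588855 -2.22271198  1.11969204] 52.35321140663606 [-0.10057852  0.          0.          0.          0.        ]
[-0.06159954 -0.50651598  0.57813127] [-1.97361483  0.87515357 -0.47538584] 53.95940153754575 [0.03036353 0.         0.         0.         0.        ]
[ 0.22071254 -0.64135772  0.37301205] [ 2.26588355 -1.80946356 -0.27084064] 65.84247487617682 [-0.01653939  0.          0.          0.          0.        ]
```

View pics/a.png

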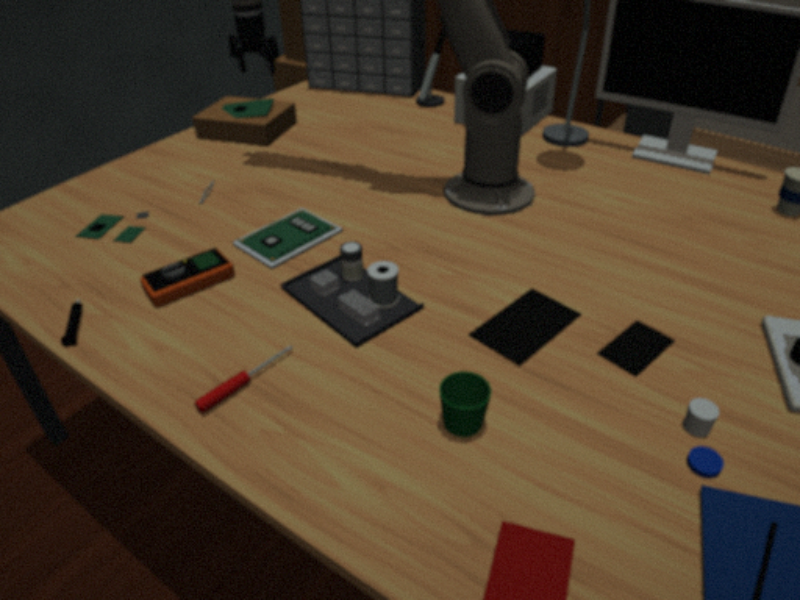

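View pics/b.png

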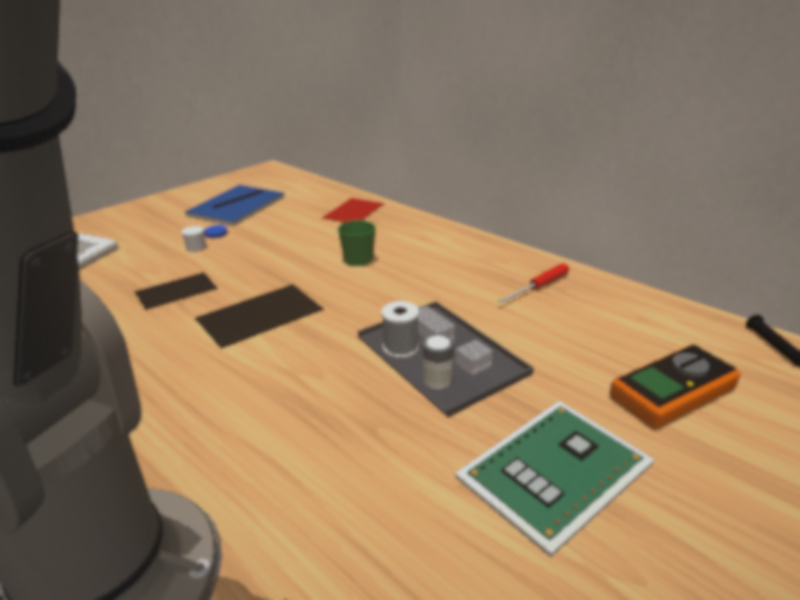

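Scene view (800x600): the spool is at (383,283) and the jar at (351,262). The sinks are at (358,303) for the long one and (323,280) for the square one. The large mat is at (525,325), the board at (290,237), the meter at (188,277) and the tub at (465,403).

Look-alikes:
- small mat (636,347)
- white cylinder (700,417)
- striped can (793,190)
- small green boards (100,227) and (130,235)
- board on the brown box (247,108)

I choose by size and by place in the tray, and measure next.

```bash
python3 - <<'E'
from h import *
a=grab('scene');b=grab('side')
s=512/800
for n,f,L in(('scene',a,dict(spool=(383,268),jar=(351,247),sl=(358,303),ss=(323,280),mat=(525,325),small=(636,347),chl=(303,225),chs=(271,240),meter=(188,277),tubrim=(465,385))),
 ('side',b,dict(spool=(400,308),jar=(438,343),sl=(435,320),ss=(474,352),mat=(260,315),chl=(532,482),chs=(578,445),meter=(675,380),tub=(357,226)))):
    P=cloud(f)
    for k,(u,v) in L.items():
        u=int(u*s);v=int(v*s);w=P[v-2:v+3,u-2:u+3].reshape(-1,3);print(n,k,np.nanmedian(w,0).round(3))
# mat corners by mask in both
for n,f,c in(('scene',a,(525,325)),('side',b,(260,315))):
    g=f['frame'].astype(int).max(2); m=(g<(45 if n=='scene' else 60)).astype(np.uint8)
    m=cv2.morphologyEx(m,cv2.MORPH_OPEN,np.ones((3,3),np.uint8))
    _,l=cv2.connectedComponents(m); i=l[int(c[1]*s),int(c[0]*s)]; print(i,(l==i).sum(), g[int(c[1]*s),int(c[0]*s)])
    q=onplane(f,np.argwhere(l==i)[:,::-1],.004)[:,:2].astype(np.float32); print(n,cv2.minAreaRect(q))
# board: green/white carrier
def rect(n,f,mask,c,z):
    m=cv2.morphologyEx(mask.astype(np.uint8),cv2.MORPH_CLOSE,np.ones((5,5)));_,l=cv2.connectedComponents(m);i=l[int(c[1]*s),int(c[0]*s)]
    q=onplane(f,np.argwhere(l==i)[:,::-1],z)[:,:2].astype(np.float32);print(n,i,len(q),cv2.minAreaRect(q))
for n,f,c in(('sc',a,(290,240)),('si',b,(550,460))):
    B,G,Rr=[f['frame'][...,k].astype(int) for k in range(3)]
    rect(n+'board',f,(G>Rr+10)&(G>B),c,.012)
E
```

```text
scene spool [0.513 0.047 0.077]
scene jar [ 0.491 -0.053  0.077]
scene sl [0.582 0.038 0.032]
scene ss [ 0.568 -0.067  0.033]
scene mat [0.432 0.32  0.004]
scene small [0.374 0.516 0.004]
scene chl [ 0.415 -0.27   0.017]
scene chs [ 0.502 -0.288  0.017]
scene meter [ 0.721 -0.299  0.038]
scene tubrim [0.67  0.326 0.049]
side spool [0.524 0.053 0.076]
side jar [ 0.491 -0.055  0.076]
side sl [0.588 0.033 0.032]
side ss [ 0.558 -0.072  0.033]
side mat [0.423 0.311 0.003]
side chl [ 0.406 -0.275  0.017]
side chs [ 0.5   -0.285  0.018]
side meter [ 0.685 -0.335  0.041]
side tub [0.725 0.369 0.064]
35 1679 12
scene ((0.4289689064025879, 0.31892186403274536), (0.11647812277078629, 0.19672606885433197), 79.95671081542969)
3 1154 57
side ((0.42386698722839355, 0.3137543797492981), (0.09996666759252548, 0.18424749374389648), 80.00831604003906)
scboard 23 876 ((0.4566005766391754, -0.2754577398300171), (0.13276925683021545, 0.19237253069877625), 82.77192687988281)
siboard 3 4311 ((0.4556649923324585, -0.27939388155937195), (0.13209481537342072, 0.19255150854587555), 82.81788635253906)
```

The rectangles match the given sizes: the mat measures 197x116 mm (long axis at -10°) and the board 192x132 mm. Both objects stand 76 mm up with their centres about 107 mm apart. I'm moving to a close look over the tray.

Call:
{"op": "send_rows", "data": {"deltas": [{"dx": 32,"dy": 22},{"dx": 64,"dy": 44},{"dx": 96,"dy": 66},{"dx": 128,"dy": 88},{"dx": 160,"dy": 110}]}}

```text
$.deltas[0]: bad value
```

Call:
{"op": "send_rows", "data": {"deltas": [{"dx": 28,"dy": 28},{"dx": 56,"dy": 56},{"dx": 84,"dy": 84},{"dx": 112,"dy": 112},{"dx": 140,"dy": 140}]}}

```text
$.deltas[0]: bad value
```

Call:
{"op": "send_rows", "data": {"deltas": [{"dy": 38,"rz": -5},{"dy": 76,"rz": -10},{"dy": 114,"rz": -15},{"dy": 152,"rz": -20},{"dy": 190,"rz": -27}]}}

```text
$.deltas[0]: bad value
```

Call:
{"op": "send_rows", "data": {"deltas": [{"dx": 0,"dy": 40},{"dy": 80},{"dy": 120},{"dy": 160,"dz": 0},{"dy": 200}]}}

```text
$.deltas[0]: bad value
```

```bash
python3 - <<'E'
from h import *
o=r.get_obs();print(o['clock'],o['tcp_pos'],o['orientation'],o['joints'])
w=grab('wrist');np.savez('w1.npz',**w);cv2.imwrite('pics/w1.png',w['frame']);print(w['xyz'],w['orientation'])
E
```

```text
0.25 [ 0.1490899  -0.65806368  0.2418462 ] [-3.12126387e+00 -3.49126104e-01  2.12361818e-04] [ 1.23988391  0.47739211  0.02240113  1.55586975 -0.01153744  1.10933331
 -0.08308664]
[ 0.22074783 -0.64151482  0.37343688] [ 2.26547891 -1.80939934 -0.26984133]
```

View pics/w1.png

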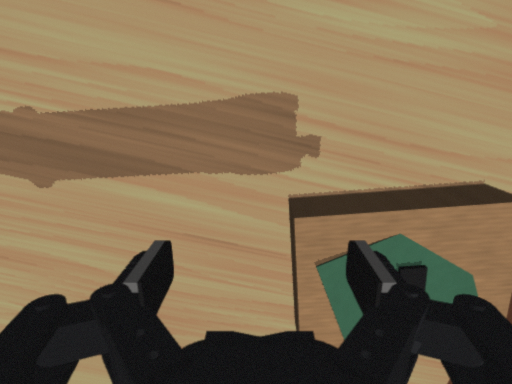

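The arm did not move because each row needs all six keys. The picture shows only the decoy board on its wooden box at (390,290). I'm resending the rows in full form.

Call:
{"op": "send_rows", "data": {"deltas": [{"dx": 32,"dy": 22,"dz": 0,"rx": 0,"ry": 0,"rz": 0},{"dx": 64,"dy": 44,"dz": 0,"rx": 0,"ry": 0,"rz": 0},{"dx": 96,"dy": 66,"dz": 0,"rx": 0,"ry": 0,"rz": 0},{"dx": 128,"dy": 88,"dz": 0,"rx": 0,"ry": 0,"rz": 0},{"dx": 160,"dy": 110,"dz": 0,"rx": 0,"ry": 0,"rz": 0}]}}

```text
clock: 0.72
tcp_pos: [0.3104, -0.5471, 0.2424]
orientation: [3.122, 0.349, 0.0]
contact_force: [0.3, -0.3, -0.2]
grip_width: 0.0853
gripper_force: 0.0
```

Call:
{"op": "send_rows", "data": {"deltas": [{"dx": 28,"dy": 28,"dz": 0,"rx": 0,"ry": 0,"rz": 0},{"dx": 56,"dy": 56,"dz": 0,"rx": 0,"ry": 0,"rz": 0},{"dx": 84,"dy": 84,"dz": 0,"rx": 0,"ry": 0,"rz": 0},{"dx": 112,"dy": 112,"dz": 0,"rx": 0,"ry": 0,"rz": 0},{"dx": 140,"dy": 140,"dz": 0,"rx": 0,"ry": 0,"rz": 0}]}}

```text
clock: 1.13
tcp_pos: [0.4502, -0.4068, 0.2425]
orientation: [3.122, 0.349, 0.0]
contact_force: [0.1, -0.2, 0.5]
grip_width: 0.0856
gripper_force: 0.0
```

Call:
{"op": "send_rows", "data": {"deltas": [{"dx": 0,"dy": 38,"dz": 0,"rx": 0,"ry": 0,"rz": -5},{"dx": 0,"dy": 76,"dz": 0,"rx": 0,"ry": 0,"rz": -10},{"dx": 0,"dy": 114,"dz": 0,"rx": 0,"ry": 0,"rz": -15},{"dx": 0,"dy": 152,"dz": 0,"rx": 0,"ry": 0,"rz": -20},{"dx": 0,"dy": 190,"dz": 0,"rx": 0,"ry": 0,"rz": -27}]}}

```text
clock: 1.55
tcp_pos: [0.4489, -0.2179, 0.2424]
orientation: [3.118, -0.387, 0.0]
contact_force: [0.3, -0.4, 1.4]
grip_width: 0.0854
gripper_force: 0.0
```

Call:
{"op": "send_rows", "data": {"deltas": [{"dx": 0,"dy": 40,"dz": 0,"rx": 0,"ry": 0,"rz": 0},{"dx": 0,"dy": 80,"dz": 0,"rx": 0,"ry": 0,"rz": 0},{"dx": 0,"dy": 120,"dz": 0,"rx": 0,"ry": 0,"rz": 0},{"dx": 0,"dy": 160,"dz": 0,"rx": 0,"ry": 0,"rz": 0},{"dx": 0,"dy": 200,"dz": 0,"rx": 0,"ry": 0,"rz": 0}]}}

```text
clock: 1.97
tcp_pos: [0.4488, -0.0181, 0.2427]
orientation: [3.118, -0.382, 0.001]
contact_force: [0.8, 1.0, -0.4]
grip_width: 0.0855
gripper_force: 0.0
```

```bash
python3 - <<'E'
from h import *
o=r.get_obs();print(o['clock'],o['tcp_pos'],o['orientation'],o['joints'])
w=grab('wrist');np.savez('w1.npz',**w);cv2.imwrite('pics/w2.png',w['frame']);print(w['xyz'],w['orientation'])
E
```

```text
1.9667 [ 0.44883897 -0.01809756  0.24265773] [ 3.11814880e+00 -3.81668895e-01  1.38075998e-03] [ 0.17137875  0.11808965 -0.29010123  2.05429815  0.04121743  0.9736774
 -1.95435827]
[ 0.5200004  -0.03571968  0.37431609] [ 1.81151647 -2.31681658 -0.34337541]
```

View pics/w2.png

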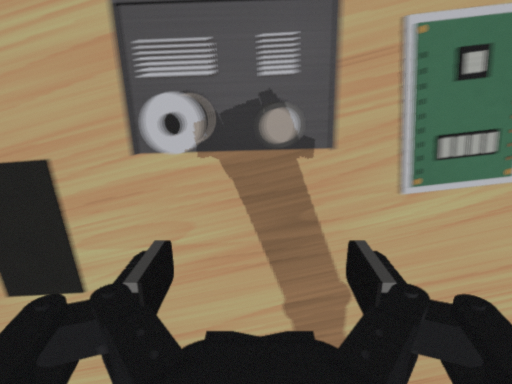

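The wrist view shows the spool top at (173,122), the jar cap at (279,124), the long sink at (175,57) and the square sink at (278,53). The long chip is at (468,144), the square chip at (474,62) and the large mat at the left edge. I'm measuring all of them from this view.

```bash
cat >> h.py <<'E'
def blob(f,P,mask,seed,z,r=45):
    # rect of masked pixels (near seed), cast on plane z
    v,u=np.mgrid[0:384,0:512]; m=mask&(np.hypot(u-seed[0],v-seed[1])<r)
    _,l,st,_=cv2.connectedComponentsWithStats(m.astype(np.uint8)); i=1+np.argmax(st[1:,4])
    q=onplane(f,np.argwhere(l==i)[:,::-1],z)[:,:2].astype(np.float32)
    (c,s,a)=cv2.minAreaRect(q); return np.round(c,4),np.round(s,4),round(a,1),np.round(cv2.minEnclosingCircle(q)[1],4),np.round(q.mean(0),4)
E
python3 - <<'E'
from h import *
f=dict(np.load('w1.npz')); P=cloud(f);Z=P[...,2]
for n,s,lo,hi,z in(('spool',(173,122),.065,.09,.076),('jar',(279,124),.065,.09,.076),('slong',(175,57),.025,.045,.034),('ssq',(278,53),.025,.045,.034)):
    m=(Z>lo)&(Z<hi); print(n,np.nanmedian(Z[m&(np.abs(Z-z)<.01)]).round(4),blob(f,P,m,s,z,60))
g=f['frame'].astype(int)
white=(g.min(2)>110)
for n,s in(('chl',(468,144)),('chs',(474,62))):
    m=(Z>.0145)&(Z<.03);print(n,blob(f,P,m,s,.017,42)); gr=(g[...,1]>g[...,2]+15); print(' dark',blob(f,P,~gr&(Z>.008),s,.017,36))
dark=(g.max(2)<85)
v,u=np.mgrid[0:384,0:512]
m=dark&(Z<.03)&(u<340)&(v<165)&(u>90); print('tray',blob(f,P,m,(225,90),.014,200))
E
```

```text
spool 0.0761 (array([0.5181, 0.0497]), array([0.0601, 0.058 ]), 75.9, np.float64(0.0306), array([0.519 , 0.0492], dtype=float32))
jar 0.0761 (array([ 0.492 , -0.0523]), array([0.0446, 0.0445]), 76.1, np.float64(0.0229), array([ 0.4921, -0.0526], dtype=float32))
slong 0.0335 (array([0.5995, 0.0349]), array([0.0807, 0.0039]), 77.7, np.float64(0.0405), array([0.5997, 0.0353], dtype=float32))
ssq 0.0335 (array([ 0.5781, -0.0732]), array([0.0396, 0.0037]), 79.4, np.float64(0.0199), array([ 0.5781, -0.0732], dtype=float32))
chl (array([ 0.4084, -0.2716]), array([0.0758, 0.0308]), 83.0, np.float64(0.04), array([ 0.4087, -0.2723], dtype=float32))
 dark (array([ 0.4091, -0.2681]), array([0.0751, 0.0298]), 82.8, np.float64(0.0391), array([ 0.4092, -0.2678], dtype=float32))
chs (array([ 0.5016, -0.2837]), array([0.0383, 0.0366]), 83.3, np.float64(0.0261), array([ 0.5019, -0.284 ], dtype=float32))
 dark (array([ 0.5018, -0.2793]), array([0.0341, 0.035 ]), 82.2, np.float64(0.023), array([ 0.5021, -0.2794], dtype=float32))
tray (array([ 0.5508, -0.0068]), array([0.2424, 0.1661]), 77.6, np.float64(0.1455), array([ 0.5615, -0.0178], dtype=float32))
```

Spool, jar and sinks measure 76, 76 and 34 mm high with the right sizes, and the chips are 94 mm apart, so the choices are confirmed. I'm picking up the spool with the jaw closing along the tray's y, about 76°.

Call:
{"op": "send_rows", "data": {"deltas": [{"dx": 28,"dy": 27,"dz": -20,"rx": 0,"ry": 0,"rz": 0},{"dx": 56,"dy": 54,"dz": -40,"rx": 0,"ry": 0,"rz": 0},{"dx": 70,"dy": 68,"dz": -70,"rx": 0,"ry": 0,"rz": 0},{"dx": 70,"dy": 68,"dz": -100,"rx": 0,"ry": 0,"rz": 0},{"dx": 70,"dy": 68,"dz": -120,"rx": 0,"ry": 0,"rz": 0}]}}

```text
clock: 2.43
tcp_pos: [0.519, 0.0494, 0.1197]
orientation: [-3.119, 0.377, 0.003]
contact_force: [-0.3, -0.1, -0.7]
grip_width: 0.0856
gripper_force: 0.0
```

Call:
{"op": "send_rows", "data": {"deltas": [{"dx": 0,"dy": 0,"dz": -20,"rx": 0,"ry": 0,"rz": 0},{"dx": 0,"dy": 0,"dz": -40,"rx": 0,"ry": 0,"rz": 0},{"dx": 0,"dy": 0,"dz": -60,"rx": 0,"ry": 0,"rz": 0},{"dx": 0,"dy": 0,"dz": -78,"rx": 0,"ry": 0,"rz": 0},{"dx": 0,"dy": 0,"dz": -78,"rx": 0,"ry": 0,"rz": 0}]}}

```text
clock: 2.85
tcp_pos: [0.5171, 0.0474, 0.0414]
orientation: [3.117, -0.381, -0.008]
contact_force: [-0.4, -0.3, 1.2]
grip_width: 0.0853
gripper_force: 0.0
```

Call:
{"op": "send_rows", "data": {"deltas": [{"dx": 0,"dy": 0,"dz": 0,"rx": 0,"ry": 0,"rz": 0},{"dx": 0,"dy": 0,"dz": 0,"rx": 0,"ry": 0,"rz": 0},{"dx": 0,"dy": 0,"dz": 0,"rx": 0,"ry": 0,"rz": 0},{"dx": 0,"dy": 0,"dz": 0,"rx": 0,"ry": 0,"rz": 0},{"dx": 0,"dy": 0,"dz": 0,"rx": 0,"ry": 0,"rz": 0}], "jaw": 50, "newtons": 40}}

```text
clock: 3.27
tcp_pos: [0.5203, 0.0483, 0.0457]
orientation: [-3.118, 0.381, -0.004]
contact_force: [-1.5, 0.4, 6.2]
grip_width: 0.0593
gripper_force: 43.8
```

Gripped at 59 mm. I'm lifting the spool and carrying it to the +x half of the mat.

Call:
{"op": "send_rows", "data": {"deltas": [{"dx": 0,"dy": 0,"dz": 20,"rx": 0,"ry": 0,"rz": 0},{"dx": 0,"dy": 0,"dz": 50,"rx": 0,"ry": 0,"rz": 0},{"dx": 0,"dy": 0,"dz": 75,"rx": 0,"ry": 0,"rz": 0},{"dx": -5,"dy": 30,"dz": 75,"rx": 0,"ry": 0,"rz": 2},{"dx": -12,"dy": 65,"dz": 75,"rx": 0,"ry": 0,"rz": 4}]}}

```text
clock: 3.68
tcp_pos: [0.5091, 0.1107, 0.1213]
orientation: [3.128, -0.281, 0.007]
contact_force: [0.7, 1.2, -2.9]
grip_width: 0.0593
gripper_force: 44.5
```

Call:
{"op": "send_rows", "data": {"deltas": [{"dx": -7,"dy": 40,"dz": 0,"rx": 0,"ry": 0,"rz": 0},{"dx": -14,"dy": 80,"dz": 0,"rx": 0,"ry": 0,"rz": 0},{"dx": -21,"dy": 120,"dz": 0,"rx": 0,"ry": 0,"rz": 0},{"dx": -28,"dy": 160,"dz": 0,"rx": 0,"ry": 0,"rz": 0},{"dx": -34,"dy": 195,"dz": 0,"rx": 0,"ry": 0,"rz": 0}]}}

```text
clock: 4.1
tcp_pos: [0.472, 0.3106, 0.1196]
orientation: [-3.129, 0.27, 0.0]
contact_force: [-0.0, -0.3, -1.4]
grip_width: 0.0589
gripper_force: 44.5
```

Call:
{"op": "send_rows", "data": {"deltas": [{"dx": 0,"dy": 0,"dz": -15,"rx": 0,"ry": 0,"rz": 0},{"dx": 0,"dy": 0,"dz": -35,"rx": 0,"ry": 0,"rz": 0},{"dx": 0,"dy": 0,"dz": -55,"rx": 0,"ry": 0,"rz": 0},{"dx": 0,"dy": 0,"dz": -68,"rx": 0,"ry": 0,"rz": 0},{"dx": 0,"dy": 0,"dz": -74,"rx": 0,"ry": 0,"rz": 0}]}}

```text
clock: 4.52
tcp_pos: [0.4719, 0.3068, 0.0453]
orientation: [3.126, -0.273, -0.004]
contact_force: [-19.6, -16.0, 73.2]
grip_width: 0.0593
gripper_force: 52.0
```

```bash
python3 - <<'E'
from h import *
o=r.get_obs();print(o['clock'],o['tcp_pos'],o['orientation'],o['joints'],o['contact_force'],o['grip_width'])
w=grab('side');P=cloud(w);Z=P[...,2];m=(Z>.06)&(Z<.09)&(abs(P[...,0]-.47)<.06)&(abs(P[...,1]-.31)<.06);print(m.sum());cv2.imwrite('pics/s1.png',cv2.resize(w['frame'][130:300,60:360],(800,453)))
E
```

```text
4.5167 [0.47188194 0.30683659 0.04525404] [ 3.12571016 -0.27318057 -0.00439525] [-0.43752819  0.57973558 -0.32236805  1.94718957  0.28688031  0.66365082
 -2.6843634 ] [-19.62186246 -16.0236411   73.19498636] 0.05926477454397694
231
```

View pics/s1.png

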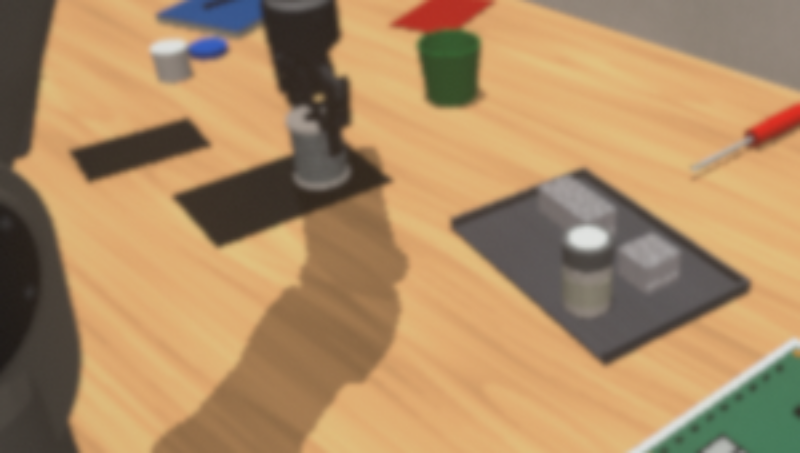

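The spool stands on the mat's right half at about (320,160) in the crop, but the arm is pressing with 73 N. I'm easing up and releasing. Later placings will stop a few mm higher and descend slower.

Call:
{"op": "send_rows", "data": {"deltas": [{"dx": 0,"dy": 0,"dz": 2,"rx": 0,"ry": 0,"rz": 0},{"dx": 0,"dy": 0,"dz": 3,"rx": 0,"ry": 0,"rz": 0},{"dx": 0,"dy": 0,"dz": 3,"rx": 0,"ry": 0,"rz": 0}]}}

```text
clock: 4.82
tcp_pos: [0.4737, 0.3082, 0.0489]
orientation: [-3.129, 0.273, -0.001]
contact_force: [-0.4, 0.9, -2.1]
grip_width: 0.0591
gripper_force: 44.9
```

Call:
{"op": "send_rows", "data": {"deltas": [{"dx": 0,"dy": 0,"dz": 0,"rx": 0,"ry": 0,"rz": 0},{"dx": 0,"dy": 0,"dz": 0,"rx": 0,"ry": 0,"rz": 0},{"dx": 0,"dy": 0,"dz": 0,"rx": 0,"ry": 0,"rz": 0},{"dx": 0,"dy": 0,"dz": 0,"rx": 0,"ry": 0,"rz": 0},{"dx": 0,"dy": 0,"dz": 0,"rx": 0,"ry": 0,"rz": 0}], "jaw": 82}}

```text
clock: 5.23
tcp_pos: [0.4733, 0.3082, 0.0484]
orientation: [-3.13, 0.272, -0.0]
contact_force: [0.1, 0.4, -0.5]
grip_width: 0.082
gripper_force: 0.0
```

Call:
{"op": "send_rows", "data": {"deltas": [{"dx": 0,"dy": 0,"dz": 25,"rx": 0,"ry": 0,"rz": 0},{"dx": 0,"dy": 0,"dz": 65,"rx": 0,"ry": 0,"rz": 0},{"dx": 0,"dy": 0,"dz": 100,"rx": 0,"ry": 0,"rz": 0},{"dx": 2,"dy": -40,"dz": 110,"rx": 0,"ry": 0,"rz": 0},{"dx": 4,"dy": -80,"dz": 110,"rx": 0,"ry": 0,"rz": -4}]}}

```text
clock: 5.65
tcp_pos: [0.4789, 0.2312, 0.1622]
orientation: [-3.114, 0.372, -0.009]
contact_force: [0.6, -1.5, -1.0]
grip_width: 0.082
gripper_force: 0.0
```

```bash
python3 - <<'E'
from h import *
o=r.get_obs();print(o['clock'],o['tcp_pos'],o['orientation'])
for n in('side','scene'):
    w=grab(n);P=cloud(w);Z=P[...,2];m=(Z>.06)&(Z<.09)&(abs(P[...,0]-.47)<.06)&(abs(P[...,1]-.31)<.06);print(n,m.sum(),np.nanmedian(Z[m]),blob(w,P,m,np.argwhere(m).mean(0)[::-1],.076))
E
```

```text
5.65 [0.47886238 0.23123899 0.16223923] [-3.11356599  0.37218661 -0.0093499 ]
side 250 0.07472353991430364 (array([0.4639, 0.2952]), array([0.0805, 0.0557]), 51.8, np.float64(0.0414), array([0.4644, 0.2943], dtype=float32))
scene 304 0.07563780869137088 (array([0.4786, 0.3114]), array([0.0761, 0.0582]), 19.9, np.float64(0.0384), array([0.4789, 0.312 ], dtype=float32))
```

Call:
{"op": "send_rows", "data": {"deltas": [{"dx": 2,"dy": -40,"dz": 0,"rx": 0,"ry": 0,"rz": 0},{"dx": 4,"dy": -80,"dz": 0,"rx": 0,"ry": 0,"rz": 0},{"dx": 7,"dy": -120,"dz": 0,"rx": 0,"ry": 0,"rz": 0},{"dx": 9,"dy": -160,"dz": 0,"rx": 0,"ry": 0,"rz": 0},{"dx": 11,"dy": -200,"dz": 0,"rx": 0,"ry": 0,"rz": 0}]}}

```text
clock: 6.17
tcp_pos: [0.4879, 0.0263, 0.1583]
orientation: [3.118, -0.381, 0.0]
contact_force: [0.5, -0.3, -0.1]
grip_width: 0.0822
gripper_force: 0.0
```

Call:
{"op": "send_rows", "data": {"deltas": [{"dx": 2,"dy": -40,"dz": 0,"rx": 0,"ry": 0,"rz": 0},{"dx": 4,"dy": -80,"dz": 0,"rx": 0,"ry": 0,"rz": 0},{"dx": 4,"dy": -80,"dz": -10,"rx": 0,"ry": 0,"rz": 0},{"dx": 4,"dy": -80,"dz": -30,"rx": 0,"ry": 0,"rz": 0},{"dx": 4,"dy": -80,"dz": -50,"rx": 0,"ry": 0,"rz": 0}]}}

```text
clock: 6.58
tcp_pos: [0.4928, -0.0529, 0.1082]
orientation: [3.118, -0.385, 0.003]
contact_force: [0.4, -0.0, -0.1]
grip_width: 0.0822
gripper_force: 0.0
```

Call:
{"op": "send_rows", "data": {"deltas": [{"dx": 0,"dy": 0,"dz": -20,"rx": 0,"ry": 0,"rz": 0},{"dx": 0,"dy": 0,"dz": -40,"rx": 0,"ry": 0,"rz": 0},{"dx": 0,"dy": 0,"dz": -55,"rx": 0,"ry": 0,"rz": 0},{"dx": 0,"dy": 0,"dz": -58,"rx": 0,"ry": 0,"rz": 0},{"dx": 0,"dy": 0,"dz": -58,"rx": 0,"ry": 0,"rz": 0}]}}

```text
clock: 7.0
tcp_pos: [0.4914, -0.0515, 0.0493]
orientation: [3.118, -0.381, -0.004]
contact_force: [-1.2, 0.2, -0.1]
grip_width: 0.0821
gripper_force: 0.0
```

Call:
{"op": "send_rows", "data": {"deltas": [{"dx": 0,"dy": 0,"dz": 0,"rx": 0,"ry": 0,"rz": 0},{"dx": 0,"dy": 0,"dz": 0,"rx": 0,"ry": 0,"rz": 0},{"dx": 0,"dy": 0,"dz": 0,"rx": 0,"ry": 0,"rz": 0},{"dx": 0,"dy": 0,"dz": 0,"rx": 0,"ry": 0,"rz": 0},{"dx": 0,"dy": 0,"dz": 0,"rx": 0,"ry": 0,"rz": 0}], "jaw": 36, "newtons": 30}}

```text
clock: 7.42
tcp_pos: [0.4931, -0.052, 0.0514]
orientation: [-3.118, 0.382, -0.003]
contact_force: [-0.4, -0.6, 7.3]
grip_width: 0.0457
gripper_force: 30.2
```

Call:
{"op": "send_rows", "data": {"deltas": [{"dx": 0,"dy": 0,"dz": 0,"rx": 0,"ry": 0,"rz": 0},{"dx": 0,"dy": 0,"dz": 0,"rx": 0,"ry": 0,"rz": 0},{"dx": 0,"dy": 0,"dz": 0,"rx": 0,"ry": 0,"rz": 0}]}}

```text
clock: 7.67
tcp_pos: [0.4931, -0.052, 0.0514]
orientation: [-3.118, 0.382, -0.003]
contact_force: [-0.9, -0.9, 6.3]
grip_width: 0.0451
gripper_force: 30.2
```

The jar is gripped at 45 mm on the cap. I'm carrying it to the mat's near half.

Call:
{"op": "send_rows", "data": {"deltas": [{"dx": 0,"dy": 0,"dz": 15,"rx": 0,"ry": 0,"rz": 0},{"dx": 0,"dy": 0,"dz": 45,"rx": 0,"ry": 0,"rz": 0},{"dx": 0,"dy": 0,"dz": 75,"rx": 0,"ry": 0,"rz": 0},{"dx": -6,"dy": 20,"dz": 80,"rx": 0,"ry": 0,"rz": 0},{"dx": -16,"dy": 54,"dz": 80,"rx": 0,"ry": 0,"rz": 2}]}}

```text
clock: 8.08
tcp_pos: [0.4787, -0.0008, 0.1329]
orientation: [3.122, -0.338, 0.01]
contact_force: [0.4, 0.4, -2.2]
grip_width: 0.0451
gripper_force: 31.3
```

Call:
{"op": "send_rows", "data": {"deltas": [{"dx": -11,"dy": 37,"dz": 0,"rx": 0,"ry": 0,"rz": 1},{"dx": -22,"dy": 74,"dz": 0,"rx": 0,"ry": 0,"rz": 2},{"dx": -33,"dy": 111,"dz": 0,"rx": 0,"ry": 0,"rz": 3},{"dx": -44,"dy": 148,"dz": 0,"rx": 0,"ry": 0,"rz": 4},{"dx": -55,"dy": 185,"dz": 0,"rx": 0,"ry": 0,"rz": 5}]}}

```text
clock: 8.5
tcp_pos: [0.4203, 0.1885, 0.1306]
orientation: [3.136, -0.19, 0.001]
contact_force: [0.0, 1.2, -1.7]
grip_width: 0.0452
gripper_force: 31.3
```

Call:
{"op": "send_rows", "data": {"deltas": [{"dx": -11,"dy": 37,"dz": 0,"rx": 0,"ry": 0,"rz": 1},{"dx": -22,"dy": 74,"dz": 0,"rx": 0,"ry": 0,"rz": 1},{"dx": -33,"dy": 111,"dz": 0,"rx": 0,"ry": 0,"rz": 1},{"dx": -38,"dy": 139,"dz": 0,"rx": 0,"ry": 0,"rz": 1},{"dx": -38,"dy": 139,"dz": 0,"rx": 0,"ry": 0,"rz": 1}]}}

```text
clock: 8.92
tcp_pos: [0.3808, 0.3334, 0.1313]
orientation: [-3.132, 0.15, -0.0]
contact_force: [0.1, 1.1, -0.8]
grip_width: 0.0454
gripper_force: 31.4
```

Call:
{"op": "send_rows", "data": {"deltas": [{"dx": 0,"dy": 0,"dz": -20,"rx": 0,"ry": 0,"rz": 0},{"dx": 0,"dy": 0,"dz": -40,"rx": 0,"ry": 0,"rz": 0},{"dx": 0,"dy": 0,"dz": -60,"rx": 0,"ry": 0,"rz": 0},{"dx": 0,"dy": 0,"dz": -70,"rx": 0,"ry": 0,"rz": 0},{"dx": 0,"dy": 0,"dz": -74,"rx": 0,"ry": 0,"rz": 0}]}}

```text
clock: 9.33
tcp_pos: [0.3825, 0.325, 0.0549]
orientation: [3.135, -0.163, -0.003]
contact_force: [-0.7, 0.5, -1.5]
grip_width: 0.0449
gripper_force: 31.4
```

Call:
{"op": "send_rows", "data": {"deltas": [{"dx": 0,"dy": 0,"dz": 0,"rx": 0,"ry": 0,"rz": 0},{"dx": 0,"dy": 0,"dz": -1,"rx": 0,"ry": 0,"rz": 0},{"dx": 0,"dy": 0,"dz": -2,"rx": 0,"ry": 0,"rz": 0},{"dx": 0,"dy": 0,"dz": -3,"rx": 0,"ry": 0,"rz": 0},{"dx": 0,"dy": 0,"dz": -3,"rx": 0,"ry": 0,"rz": 0}]}}

```text
clock: 9.75
tcp_pos: [0.3836, 0.3263, 0.0539]
orientation: [-3.137, 0.163, -0.001]
contact_force: [0.1, -0.4, -1.0]
grip_width: 0.0451
gripper_force: 31.4
```

Call:
{"op": "send_rows", "data": {"deltas": [{"dx": 0,"dy": 0,"dz": 0,"rx": 0,"ry": 0,"rz": 0},{"dx": 0,"dy": 0,"dz": -0.5,"rx": 0,"ry": 0,"rz": 0},{"dx": 0,"dy": 0,"dz": -1,"rx": 0,"ry": 0,"rz": 0}]}}

```text
clock: 10.0
tcp_pos: [0.3833, 0.3262, 0.0525]
orientation: [-3.137, 0.163, -0.001]
contact_force: [-0.8, 0.4, -2.2]
grip_width: 0.0451
gripper_force: 31.4
```

Call:
{"op": "send_rows", "data": {"deltas": [{"dx": 0,"dy": 0,"dz": -0.5,"rx": 0,"ry": 0,"rz": 0},{"dx": 0,"dy": 0,"dz": -1,"rx": 0,"ry": 0,"rz": 0},{"dx": 0,"dy": 0,"dz": -1,"rx": 0,"ry": 0,"rz": 0}]}}

```text
clock: 10.25
tcp_pos: [0.3833, 0.3261, 0.0515]
orientation: [3.137, -0.163, 0.0]
contact_force: [-0.2, -0.5, 1.6]
grip_width: 0.0453
gripper_force: 31.7
```

Call:
{"op": "send_rows", "data": {"deltas": [{"dx": 0,"dy": 0,"dz": 0,"rx": 0,"ry": 0,"rz": 0},{"dx": 0,"dy": 0,"dz": 0,"rx": 0,"ry": 0,"rz": 0},{"dx": 0,"dy": 0,"dz": 0,"rx": 0,"ry": 0,"rz": 0},{"dx": 0,"dy": 0,"dz": 0,"rx": 0,"ry": 0,"rz": 0},{"dx": 0,"dy": 0,"dz": 0,"rx": 0,"ry": 0,"rz": 0}], "jaw": 75}}

```text
clock: 10.67
tcp_pos: [0.3832, 0.3261, 0.0513]
orientation: [-3.137, 0.163, 0.0]
contact_force: [-0.4, -0.6, -0.5]
grip_width: 0.0751
gripper_force: 0.0
```

Call:
{"op": "send_rows", "data": {"deltas": [{"dx": 0,"dy": 0,"dz": 20,"rx": 0,"ry": 0,"rz": 0},{"dx": 0,"dy": 0,"dz": 50,"rx": 0,"ry": 0,"rz": 0},{"dx": 0,"dy": 0,"dz": 90,"rx": 0,"ry": 0,"rz": 0},{"dx": 5,"dy": -20,"dz": 120,"rx": 0,"ry": 0,"rz": 0},{"dx": 15,"dy": -50,"dz": 140,"rx": 0,"ry": 0,"rz": 0}]}}

```text
clock: 11.08
tcp_pos: [0.3979, 0.2796, 0.1948]
orientation: [-3.133, 0.153, -0.004]
contact_force: [1.1, -0.1, -0.2]
grip_width: 0.0754
gripper_force: 0.0
```

Call:
{"op": "send_rows", "data": {"deltas": [{"dx": 10,"dy": -35,"dz": 10,"rx": 0,"ry": 0,"rz": 0},{"dx": 20,"dy": -70,"dz": 20,"rx": 0,"ry": 0,"rz": 0},{"dx": 30,"dy": -108,"dz": 20,"rx": 0,"ry": 0,"rz": -2},{"dx": 40,"dy": -146,"dz": 20,"rx": 0,"ry": 0,"rz": -4},{"dx": 52,"dy": -184,"dz": 20,"rx": 0,"ry": 0,"rz": -6}]}}

```text
clock: 11.5
tcp_pos: [0.4501, 0.0903, 0.2118]
orientation: [-3.124, 0.329, -0.001]
contact_force: [-0.0, 0.8, -0.3]
grip_width: 0.0752
gripper_force: 0.0
```

```bash
python3 - <<'E'
from h import *
o=r.get_obs();print(o['clock'],o['tcp_pos'],o['orientation'])
for n in('side','scene'):
    w=grab(n);P=cloud(w);Z=P[...,2]
    for k,c in(('spool',(.473,.309)),('jar',(.3835,.326))):
        m=(Z>.066)&(Z<.085)&(np.hypot(P[...,0]-c[0],P[...,1]-c[1])<.045);print(n,k,m.sum(),np.nanmedian(Z[m]),blob(w,P,m,np.argwhere(m).mean(0)[::-1],.076))
w=grab('wrist');np.savez('w2.npz',**w);cv2.imwrite('pics/w3.png',w['frame'])
E
```

```text
11.5 [0.45014553 0.0902815  0.21178171] [-3.12421815e+00  3.28849765e-01 -1.42457934e-03]
side spool 213 0.07497647525233475 (array([0.4671, 0.2999]), array([0.0649, 0.0588]), 41.5, np.float64(0.0365), array([0.4675, 0.299 ], dtype=float32))
side jar 155 0.07493158146121626 (array([0.3758, 0.3151]), array([0.0593, 0.0438]), 57.9, np.float64(0.0304), array([0.3753, 0.3157], dtype=float32))
scene spool 272 0.07553572224775945 (array([0.4757, 0.3106]), array([0.067 , 0.0598]), 34.2, np.float64(0.0358), array([0.4757, 0.3108], dtype=float32))
scene jar 142 0.07577166649652223 (array([0.3864, 0.3275]), array([0.0555, 0.0408]), 25.8, np.float64(0.0282), array([0.3878, 0.3277], dtype=float32))
```

View pics/w3.png

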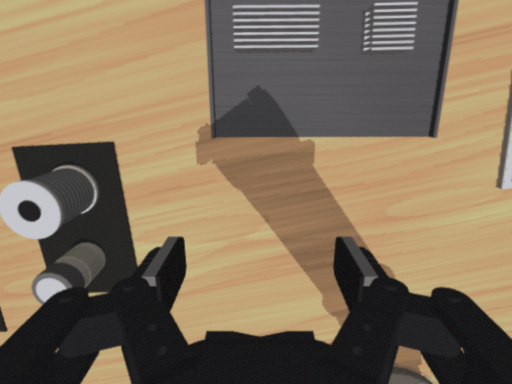

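The spool (45,205) and the jar (70,270) stand upright on the mat. The sinks are at (277,27) and (390,26). I'm measuring the sinks from their fins and checking that they have not moved.

```bash
python3 - <<'E'
from h import *
for fn,S in(('w1.npz',((175,57),(278,53))),('w2.npz',((277,27),(390,26)))):
    f=dict(np.load(fn));P=cloud(f);Z=P[...,2]
    for s in S:
        v,u=np.mgrid[0:384,0:512]
        for lo,hi in((.030,.040),(.024,.040)):
            m=(Z>lo)&(Z<hi)&(abs(u-s[0])<56)&(abs(v-s[1])<30)
            q=onplane(f,np.argwhere(m)[:,::-1],.034)[:,:2].astype(np.float32)
            print(fn,s,m.sum(),cv2.minAreaRect(q), np.nanmedian(P[m],0).round(4))
E
```

```text
w1.npz (175, 57) 1381 ((0.5835474133491516, 0.03907301276922226), (0.08083665370941162, 0.03683524206280708), 77.67036437988281) [0.5847 0.0387 0.0338]
w1.npz (175, 57) 1786 ((0.5832358002662659, 0.03875686600804329), (0.08158741891384125, 0.0373089462518692), 77.67036437988281) [0.5851 0.0385 0.0334]
w1.npz (278, 53) 793 ((0.5598524808883667, -0.06955742835998535), (0.03983340412378311, 0.040852878242731094), 79.02645874023438) [ 0.5615 -0.0698  0.0339]
w1.npz (278, 53) 1026 ((0.5597354769706726, -0.06941050291061401), (0.03982827439904213, 0.041282426565885544), 78.67350769042969) [ 0.5623 -0.07    0.0335]
w2.npz (277, 27) 2028 ((0.5833522081375122, 0.03883172199130058), (0.080296091735363, 0.03732796758413315), 77.50297546386719) [0.5852 0.0391 0.0337]
w2.npz (277, 27) 2857 ((0.5832645893096924, 0.03892289847135544), (0.0801587849855423, 0.03814290463924408), 78.29048156738281) [0.5853 0.0389 0.033 ]
w2.npz (390, 26) 1133 ((0.5602903366088867, -0.06868822872638702), (0.042215362191200256, 0.04055014252662659), 79.7844467163086) [ 0.5621 -0.0695  0.0337]
w2.npz (390, 26) 1603 ((0.5600682497024536, -0.06769686937332153), (0.04408787563443184, 0.04133891314268112), 79.7844467163086) [ 0.5624 -0.0688  0.033 ]
```

The sinks have not moved: long at (583,39) mm with fins along 77.6°, square at (560,-69) mm with fins along 79°. I'm turning the tool +90° to grip the long sink across its width.

Call:
{"op": "send_rows", "data": {"deltas": [{"dx": 27,"dy": -10,"dz": 0,"rx": 0,"ry": 0,"rz": 7},{"dx": 54,"dy": -20,"dz": 0,"rx": 0,"ry": 0,"rz": 14},{"dx": 80,"dy": -31,"dz": 0,"rx": 0,"ry": 0,"rz": 21},{"dx": 107,"dy": -41,"dz": 0,"rx": 0,"ry": 0,"rz": 28},{"dx": 133,"dy": -51,"dz": 0,"rx": 0,"ry": 0,"rz": 35}], "jaw": 50}}

```text
clock: 12.07
tcp_pos: [0.5843, 0.0423, 0.2112]
orientation: [-3.075, -0.64, -0.0]
contact_force: [0.6, 0.9, -0.1]
grip_width: 0.0497
gripper_force: 0.0
```

Call:
{"op": "send_rows", "data": {"deltas": [{"dx": 0,"dy": 0,"dz": -20,"rx": 0,"ry": 0,"rz": 7},{"dx": 0,"dy": 0,"dz": -40,"rx": 0,"ry": 0,"rz": 14},{"dx": 0,"dy": 0,"dz": -60,"rx": 0,"ry": 0,"rz": 21},{"dx": 0,"dy": 0,"dz": -75,"rx": 0,"ry": 0,"rz": 28},{"dx": 0,"dy": 0,"dz": -90,"rx": 0,"ry": 0,"rz": 35}]}}

```text
clock: 12.48
tcp_pos: [0.5828, 0.043, 0.1202]
orientation: [-2.739, -1.535, 0.0]
contact_force: [0.3, 0.3, 0.3]
grip_width: 0.0497
gripper_force: 0.0
```

Call:
{"op": "send_rows", "data": {"deltas": [{"dx": 0,"dy": 0,"dz": -10,"rx": 0,"ry": 0,"rz": 7},{"dx": 0,"dy": 0,"dz": -20,"rx": 0,"ry": 0,"rz": 14},{"dx": 0,"dy": 0,"dz": -30,"rx": 0,"ry": 0,"rz": 20},{"dx": 0,"dy": 0,"dz": -40,"rx": 0,"ry": 0,"rz": 20},{"dx": 0,"dy": 0,"dz": -50,"rx": 0,"ry": 0,"rz": 20}]}}

```text
clock: 12.9
tcp_pos: [0.5831, 0.0423, 0.0706]
orientation: [-2.442, -1.975, -0.001]
contact_force: [-0.1, 0.8, -0.2]
grip_width: 0.05
gripper_force: 0.0
```

```bash
python3 - <<'E'
from h import *
o=r.get_obs();print(o['clock'],o['tcp_pos'],R.from_rotvec(o['orientation']).as_matrix()[:,1:],o['joints'],o['grip_width'])
w=grab('wrist');np.savez('w3.npz',**w);cv2.imwrite('pics/w4.png',w['frame'])
E
```

```text
12.9 [0.5831418  0.04234571 0.07060967] [[ 9.77955151e-01 -7.80806909e-05]
 [-2.08814822e-01  1.09914516e-03]
 [-3.05877400e-04 -9.99999393e-01]] [ 0.19468354  0.59376629 -0.49160337  1.88012032  0.39028395  0.7634452
 -0.72221637] 0.050006342650259904
```

View pics/w4.png

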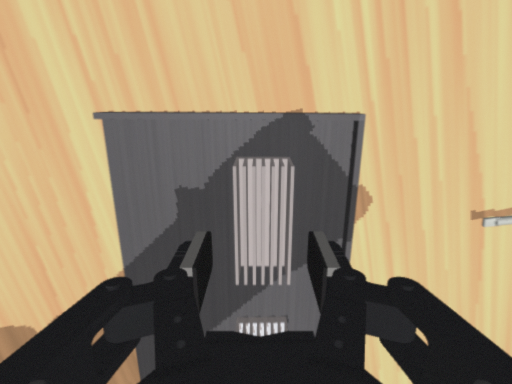

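The sink at (264,222) is centred between the fingers at (205,260) and (318,260), and the far rim is clear. I'm descending and gripping.

Call:
{"op": "send_rows", "data": {"deltas": [{"dx": 0,"dy": -3,"dz": -15,"rx": 0,"ry": 0,"rz": 0},{"dx": 0,"dy": -3,"dz": -30,"rx": 0,"ry": 0,"rz": 0},{"dx": 0,"dy": -3,"dz": -42,"rx": 0,"ry": 0,"rz": 0},{"dx": 0,"dy": -3,"dz": -50,"rx": 0,"ry": 0,"rz": 0},{"dx": 0,"dy": -3,"dz": -52,"rx": 0,"ry": 0,"rz": 0}]}}

```text
clock: 13.37
tcp_pos: [0.5824, 0.0384, 0.018]
orientation: [-2.44, -1.977, 0.003]
contact_force: [1.2, -0.1, 0.2]
grip_width: 0.0499
gripper_force: 0.0
```

Call:
{"op": "send_rows", "data": {"deltas": [{"dx": 0,"dy": 0,"dz": 0,"rx": 0,"ry": 0,"rz": 0},{"dx": 0,"dy": 0,"dz": 0,"rx": 0,"ry": 0,"rz": 0},{"dx": 0,"dy": 0,"dz": 0,"rx": 0,"ry": 0,"rz": 0},{"dx": 0,"dy": 0,"dz": 0,"rx": 0,"ry": 0,"rz": 0},{"dx": 0,"dy": 0,"dz": 0,"rx": 0,"ry": 0,"rz": 0}], "jaw": 28, "newtons": 30}}

```text
clock: 13.78
tcp_pos: [0.5834, 0.0381, 0.0197]
orientation: [2.44, 1.978, 0.001]
contact_force: [-0.0, 0.3, -0.4]
grip_width: 0.0355
gripper_force: 30.4
```

Call:
{"op": "send_rows", "data": {"deltas": [{"dx": 0,"dy": 0,"dz": 0,"rx": 0,"ry": 0,"rz": 0},{"dx": 0,"dy": 0,"dz": 0,"rx": 0,"ry": 0,"rz": 0},{"dx": 0,"dy": 0,"dz": 0,"rx": 0,"ry": 0,"rz": 0}]}}

```text
clock: 14.03
tcp_pos: [0.5832, 0.0381, 0.0194]
orientation: [2.441, 1.978, 0.0]
contact_force: [-0.6, 0.9, -1.3]
grip_width: 0.0356
gripper_force: 30.4
```

Call:
{"op": "send_rows", "data": {"deltas": [{"dx": 0,"dy": 0,"dz": 15,"rx": 0,"ry": 0,"rz": 0},{"dx": 0,"dy": 0,"dz": 40,"rx": 0,"ry": 0,"rz": 0},{"dx": 0,"dy": 0,"dz": 70,"rx": 0,"ry": 0,"rz": 0},{"dx": -15,"dy": -25,"dz": 70,"rx": 0,"ry": 0,"rz": 0},{"dx": -35,"dy": -61,"dz": 70,"rx": 0,"ry": 0,"rz": 0}]}}

```text
clock: 14.45
tcp_pos: [0.5513, -0.0188, 0.092]
orientation: [2.432, 1.985, 0.012]
contact_force: [0.5, -1.2, -1.3]
grip_width: 0.0353
gripper_force: 30.5
```

Call:
{"op": "send_rows", "data": {"deltas": [{"dx": -18,"dy": -32,"dz": 0,"rx": 0,"ry": 0,"rz": 1},{"dx": -37,"dy": -65,"dz": 0,"rx": 0,"ry": 0,"rz": 2},{"dx": -55,"dy": -98,"dz": 0,"rx": 0,"ry": 0,"rz": 3},{"dx": -74,"dy": -131,"dz": 0,"rx": 0,"ry": 0,"rz": 4},{"dx": -92,"dy": -163,"dz": 0,"rx": 0,"ry": 0,"rz": 5}]}}

```text
clock: 14.87
tcp_pos: [0.4549, -0.1875, 0.0895]
orientation: [2.351, 2.084, -0.0]
contact_force: [1.1, 0.7, -0.7]
grip_width: 0.0355
gripper_force: 30.5
```

Call:
{"op": "send_rows", "data": {"deltas": [{"dx": -18,"dy": -32,"dz": 0,"rx": 0,"ry": 0,"rz": 0},{"dx": -37,"dy": -65,"dz": 0,"rx": 0,"ry": 0,"rz": 0},{"dx": -48,"dy": -87,"dz": 0,"rx": 0,"ry": 0,"rz": 0},{"dx": -48,"dy": -87,"dz": -12,"rx": 0,"ry": 0,"rz": 0},{"dx": -48,"dy": -87,"dz": -24,"rx": 0,"ry": 0,"rz": 0}]}}

```text
clock: 15.28
tcp_pos: [0.4078, -0.2749, 0.0653]
orientation: [2.355, 2.076, 0.0]
contact_force: [1.1, 0.3, -0.7]
grip_width: 0.0357
gripper_force: 30.5
```

Call:
{"op": "send_rows", "data": {"deltas": [{"dx": 0,"dy": 0,"dz": -10,"rx": 0,"ry": 0,"rz": 0},{"dx": 0,"dy": 0,"dz": -15,"rx": 0,"ry": 0,"rz": 0},{"dx": 0,"dy": 0,"dz": -20,"rx": 0,"ry": 0,"rz": 0},{"dx": 0,"dy": 0,"dz": -24,"rx": 0,"ry": 0,"rz": 0},{"dx": 0,"dy": 0,"dz": -24,"rx": 0,"ry": 0,"rz": 0}]}}

```text
clock: 15.7
tcp_pos: [0.4084, -0.2718, 0.0406]
orientation: [-2.349, -2.084, 0.0]
contact_force: [0.0, 0.2, -0.8]
grip_width: 0.0352
gripper_force: 30.5
```

```bash
python3 - <<'E'
from h import *
o=r.get_obs();print(o['clock'],o['tcp_pos'],R.from_rotvec(o['orientation']).as_matrix()[:,1],o['joints'],o['grip_width'])
E
```

```text
15.7 [ 0.40839999 -0.27182303  0.04057098] [ 9.92882253e-01 -1.19096538e-01 -9.19688101e-04] [ 0.83619275  0.52457776 -0.4598917   2.11196962  0.40909899  0.59159214
 -0.03390095] 0.03519691891725658
```

Call:
{"op": "send_rows", "data": {"deltas": [{"dx": 0,"dy": 0,"dz": -3,"rx": 0,"ry": 0,"rz": 0},{"dx": 0,"dy": 0,"dz": -5,"rx": 0,"ry": 0,"rz": 0},{"dx": 0,"dy": 0,"dz": -6.5,"rx": 0,"ry": 0,"rz": 0},{"dx": 0,"dy": 0,"dz": -7.5,"rx": 0,"ry": 0,"rz": 0},{"dx": 0,"dy": 0,"dz": -7.5,"rx": 0,"ry": 0,"rz": 0}]}}

```text
clock: 16.12
tcp_pos: [0.4082, -0.2729, 0.0337]
orientation: [-2.352, -2.083, 0.0]
contact_force: [-0.4, -0.3, -2.1]
grip_width: 0.0359
gripper_force: 30.5
```

Call:
{"op": "send_rows", "data": {"deltas": [{"dx": 0,"dy": 0,"dz": -0.5,"rx": 0,"ry": 0,"rz": 0},{"dx": 0,"dy": 0,"dz": -1,"rx": 0,"ry": 0,"rz": 0},{"dx": 0,"dy": 0,"dz": -1,"rx": 0,"ry": 0,"rz": 0}]}}

```text
clock: 16.37
tcp_pos: [0.4082, -0.2729, 0.0328]
orientation: [2.352, 2.083, 0.0]
contact_force: [0.2, 0.2, -0.9]
grip_width: 0.0354
gripper_force: 30.5
```

Call:
{"op": "send_rows", "data": {"deltas": [{"dx": 0,"dy": 0,"dz": -0.5,"rx": 0,"ry": 0,"rz": 0},{"dx": 0,"dy": 0,"dz": -1,"rx": 0,"ry": 0,"rz": 0},{"dx": 0,"dy": 0,"dz": -1,"rx": 0,"ry": 0,"rz": 0}]}}

```text
clock: 16.62
tcp_pos: [0.4083, -0.273, 0.0323]
orientation: [2.352, 2.083, -0.001]
contact_force: [-2.2, 0.6, 5.1]
grip_width: 0.0357
gripper_force: 31.2
```

Call:
{"op": "send_rows", "data": {"deltas": [{"dx": 0,"dy": 0,"dz": 0,"rx": 0,"ry": 0,"rz": 0},{"dx": 0,"dy": 0,"dz": 0,"rx": 0,"ry": 0,"rz": 0},{"dx": 0,"dy": 0,"dz": 0,"rx": 0,"ry": 0,"rz": 0},{"dx": 0,"dy": 0,"dz": 0,"rx": 0,"ry": 0,"rz": 0},{"dx": 0,"dy": 0,"dz": 0,"rx": 0,"ry": 0,"rz": 0}], "jaw": 52}}

```text
clock: 17.03
tcp_pos: [0.4083, -0.2729, 0.0318]
orientation: [-2.352, -2.083, -0.0]
contact_force: [0.2, 0.1, -1.2]
grip_width: 0.0521
gripper_force: 0.0
```

Call:
{"op": "send_rows", "data": {"deltas": [{"dx": 0,"dy": 0,"dz": 15,"rx": 0,"ry": 0,"rz": 0},{"dx": 0,"dy": 0,"dz": 40,"rx": 0,"ry": 0,"rz": 0},{"dx": 0,"dy": 0,"dz": 70,"rx": 0,"ry": 0,"rz": 0},{"dx": 15,"dy": 20,"dz": 90,"rx": 0,"ry": 0,"rz": -2},{"dx": 38,"dy": 50,"dz": 100,"rx": 0,"ry": 0,"rz": -4}]}}

```text
clock: 17.45
tcp_pos: [0.4455, -0.2263, 0.1341]
orientation: [2.43, 1.986, -0.002]
contact_force: [1.7, -0.4, -0.3]
grip_width: 0.0518
gripper_force: 0.0
```

Call:
{"op": "send_rows", "data": {"deltas": [{"dx": 23,"dy": 31,"dz": 0,"rx": 0,"ry": 0,"rz": 0},{"dx": 46,"dy": 61,"dz": 0,"rx": 0,"ry": 0,"rz": 0},{"dx": 70,"dy": 93,"dz": 0,"rx": 0,"ry": 0,"rz": 0},{"dx": 93,"dy": 124,"dz": 0,"rx": 0,"ry": 0,"rz": 0},{"dx": 114,"dy": 153,"dz": -10,"rx": 0,"ry": 0,"rz": 0}]}}

```text
clock: 17.87
tcp_pos: [0.5627, -0.0678, 0.1234]
orientation: [2.421, 1.998, 0.004]
contact_force: [1.1, -0.8, -0.4]
grip_width: 0.0516
gripper_force: 0.0
```

```bash
python3 - <<'E'
from h import *
o=r.get_obs();print(o['clock'],o['tcp_pos'],R.from_rotvec(o['orientation']).as_matrix()[:,1])
for n in('side','scene'):
    w=grab(n);P=cloud(w);Z=P[...,2]
    m=(Z>.036)&(Z<.06)&(np.hypot(P[...,0]-.4085,P[...,1]+.272)<.055)
    q=onplane(w,np.argwhere(m)[:,::-1],.047)[:,:2].astype(np.float32);print(n,m.sum(),np.nanpercentile(Z[m],[10,50,90]),cv2.minAreaRect(q))
    if n=='side':cv2.imwrite('pics/s2.png',cv2.resize(w['frame'][200:370,250:500],(800,544)))
E
```

```text
17.8667 [ 0.56267831 -0.06775763  0.12338278] [ 0.98188005 -0.18946831  0.00365135]
side 802 [0.04059785 0.04546414 0.04774891] ((0.40390750765800476, -0.2747259736061096), (0.0842246413230896, 0.04516828432679176), 83.31076049804688)
scene 14 [0.0378501  0.04552095 0.04753844] ((0.41771620512008667, -0.2703276574611664), (0.0937027558684349, 0.03632437437772751), 78.64743041992188)
```

View pics/s2.png

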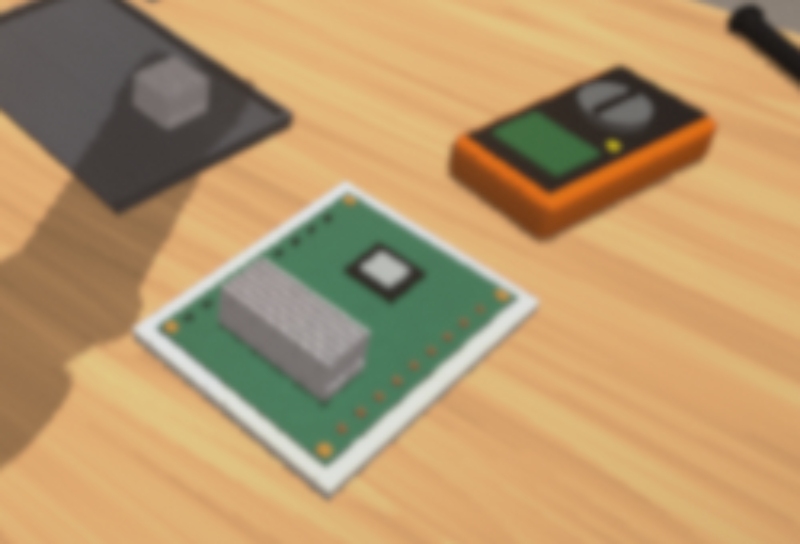

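The long sink lies flat and square on its chip at (295,325), with its top at 47 mm as expected. Next is the square sink.

Call:
{"op": "send_rows", "data": {"deltas": [{"dx": 0,"dy": 0,"dz": -25,"rx": 0,"ry": 0,"rz": 0},{"dx": 0,"dy": 0,"dz": -50,"rx": 0,"ry": 0,"rz": 0},{"dx": 0,"dy": 0,"dz": -70,"rx": 0,"ry": 0,"rz": 0},{"dx": 0,"dy": 0,"dz": -80,"rx": 0,"ry": 0,"rz": 0},{"dx": 0,"dy": 0,"dz": -90,"rx": 0,"ry": 0,"rz": 0}]}}

```text
clock: 18.38
tcp_pos: [0.5596, -0.0702, 0.0308]
orientation: [-2.423, -1.999, 0.002]
contact_force: [0.2, 0.9, 0.5]
grip_width: 0.0523
gripper_force: 0.0
```

Call:
{"op": "send_rows", "data": {"deltas": [{"dx": 0,"dy": 0,"dz": -7,"rx": 0,"ry": 0,"rz": 0},{"dx": 0,"dy": 0,"dz": -13,"rx": 0,"ry": 0,"rz": 0},{"dx": 0,"dy": 0,"dz": -13,"rx": 0,"ry": 0,"rz": 0}]}}

```text
clock: 18.63
tcp_pos: [0.56, -0.07, 0.0183]
orientation: [-2.423, -1.999, 0.001]
contact_force: [0.3, 0.5, 0.3]
grip_width: 0.0522
gripper_force: 0.0
```

Call:
{"op": "send_rows", "data": {"deltas": [{"dx": 0,"dy": 0,"dz": 0,"rx": 0,"ry": 0,"rz": 0},{"dx": 0,"dy": 0,"dz": 0,"rx": 0,"ry": 0,"rz": 0},{"dx": 0,"dy": 0,"dz": 0,"rx": 0,"ry": 0,"rz": 0},{"dx": 0,"dy": 0,"dz": 0,"rx": 0,"ry": 0,"rz": 0},{"dx": 0,"dy": 0,"dz": 0,"rx": 0,"ry": 0,"rz": 0}], "jaw": 32, "newtons": 30}}

```text
clock: 19.05
tcp_pos: [0.5606, -0.07, 0.0194]
orientation: [2.423, 1.999, 0.001]
contact_force: [-1.5, 0.1, 3.5]
grip_width: 0.0394
gripper_force: 31.7
```

Call:
{"op": "send_rows", "data": {"deltas": [{"dx": 0,"dy": 0,"dz": 0,"rx": 0,"ry": 0,"rz": 0},{"dx": 0,"dy": 0,"dz": 0,"rx": 0,"ry": 0,"rz": 0},{"dx": 0,"dy": 0,"dz": 0,"rx": 0,"ry": 0,"rz": 0}]}}

```text
clock: 19.3
tcp_pos: [0.5606, -0.07, 0.0194]
orientation: [2.423, 1.999, 0.001]
contact_force: [-1.4, -0.3, 5.4]
grip_width: 0.0394
gripper_force: 32.1
```

```bash
python3 - <<'E'
from h import *
o=r.get_obs();print(o['clock'],o['tcp_pos'],R.from_rotvec(o['orientation']).as_matrix()[:,1],o['joints'])
E
```

```text
19.3 [ 0.56061437 -0.06995964  0.01938722] [ 9.81792391e-01 -1.89955137e-01  8.64201368e-04] [ 0.3725843   0.64832949 -0.46627275  1.94539782  0.46345278  0.65334823
 -0.57758344]
```

Call:
{"op": "send_rows", "data": {"deltas": [{"dx": 0,"dy": 0,"dz": 15,"rx": 0,"ry": 0,"rz": 0},{"dx": 0,"dy": 0,"dz": 40,"rx": 0,"ry": 0,"rz": 0},{"dx": 0,"dy": 0,"dz": 70,"rx": 0,"ry": 0,"rz": 0},{"dx": -8,"dy": -29,"dz": 70,"rx": 0,"ry": 0,"rz": 0},{"dx": -18,"dy": -66,"dz": 70,"rx": 0,"ry": 0,"rz": 2}]}}

```text
clock: 19.72
tcp_pos: [0.5448, -0.1326, 0.0912]
orientation: [2.379, 2.048, 0.008]
contact_force: [-0.5, -0.8, -0.7]
grip_width: 0.0397
gripper_force: 31.4
```

Call:
{"op": "send_rows", "data": {"deltas": [{"dx": -10,"dy": -38,"dz": 0,"rx": 0,"ry": 0,"rz": 1},{"dx": -20,"dy": -76,"dz": 0,"rx": 0,"ry": 0,"rz": 2},{"dx": -31,"dy": -114,"dz": 0,"rx": 0,"ry": 0,"rz": 2},{"dx": -40.5,"dy": -148,"dz": 0,"rx": 0,"ry": 0,"rz": 2},{"dx": -40.5,"dy": -148,"dz": -5,"rx": 0,"ry": 0,"rz": 2}]}}

```text
clock: 20.13
tcp_pos: [0.4982, -0.2938, 0.0837]
orientation: [2.362, 2.067, -0.007]
contact_force: [-0.9, -1.1, -0.5]
grip_width: 0.0391
gripper_force: 31.4
```

Call:
{"op": "send_rows", "data": {"deltas": [{"dx": 0,"dy": 0,"dz": -12,"rx": 0,"ry": 0,"rz": 0},{"dx": 0,"dy": 0,"dz": -25,"rx": 0,"ry": 0,"rz": 0},{"dx": 0,"dy": 0,"dz": -37,"rx": 0,"ry": 0,"rz": 0},{"dx": 0,"dy": 0,"dz": -44,"rx": 0,"ry": 0,"rz": 0},{"dx": 0,"dy": 0,"dz": -47,"rx": 0,"ry": 0,"rz": 0}]}}

```text
clock: 20.55
tcp_pos: [0.5012, -0.2818, 0.0348]
orientation: [-2.347, -2.084, 0.001]
contact_force: [0.6, 0.0, -0.3]
grip_width: 0.0397
gripper_force: 31.4
```

Call:
{"op": "send_rows", "data": {"deltas": [{"dx": 0,"dy": 0,"dz": -1,"rx": 0,"ry": 0,"rz": 0},{"dx": 0,"dy": 0,"dz": -2,"rx": 0,"ry": 0,"rz": 0},{"dx": 0,"dy": 0,"dz": -2.5,"rx": 0,"ry": 0,"rz": 0},{"dx": 0,"dy": 0,"dz": -2.5,"rx": 0,"ry": 0,"rz": 0}]}}

```text
clock: 20.88
tcp_pos: [0.5021, -0.2839, 0.0347]
orientation: [2.351, 2.083, 0.0]
contact_force: [-0.2, 0.7, -0.7]
grip_width: 0.0398
gripper_force: 31.4
```

```bash
python3 - <<'E'
from h import *
o=r.get_obs();print(o['clock'],o['tcp_pos'],R.from_rotvec(o['orientation']).as_matrix()[:,1],o['joints'])
E
```

```text
20.8833 [ 0.50210984 -0.28390718  0.03470781] [ 9.92692999e-01 -1.20665001e-01  7.53676685e-04] [ 0.77124996  0.63864387 -0.47848394  1.91262617  0.443239    0.69485123
 -0.0937756 ]
```

Call:
{"op": "send_rows", "data": {"deltas": [{"dx": 0,"dy": 0,"dz": -1,"rx": 0,"ry": 0,"rz": 0},{"dx": 0,"dy": 0,"dz": -2,"rx": 0,"ry": 0,"rz": 0},{"dx": 0,"dy": 0,"dz": -2.5,"rx": 0,"ry": 0,"rz": 0},{"dx": 0,"dy": 0,"dz": -2.5,"rx": 0,"ry": 0,"rz": 0}]}}

```text
clock: 21.22
tcp_pos: [0.5019, -0.2841, 0.0324]
orientation: [2.352, 2.082, -0.0]
contact_force: [-1.1, 0.6, 3.9]
grip_width: 0.0397
gripper_force: 31.9
```

Call:
{"op": "send_rows", "data": {"deltas": [{"dx": 0,"dy": 0,"dz": 0,"rx": 0,"ry": 0,"rz": 0},{"dx": 0,"dy": 0,"dz": 0,"rx": 0,"ry": 0,"rz": 0},{"dx": 0,"dy": 0,"dz": 0,"rx": 0,"ry": 0,"rz": 0},{"dx": 0,"dy": 0,"dz": 0,"rx": 0,"ry": 0,"rz": 0},{"dx": 0,"dy": 0,"dz": 0,"rx": 0,"ry": 0,"rz": 0}], "jaw": 52}}

```text
clock: 21.63
tcp_pos: [0.5017, -0.2839, 0.0317]
orientation: [-2.352, -2.083, -0.0]
contact_force: [-0.7, -0.3, 0.1]
grip_width: 0.0523
gripper_force: 0.0
```

Call:
{"op": "send_rows", "data": {"deltas": [{"dx": 0,"dy": 0,"dz": 20,"rx": 0,"ry": 0,"rz": 0},{"dx": 0,"dy": 0,"dz": 50,"rx": 0,"ry": 0,"rz": 0},{"dx": 0,"dy": 0,"dz": 90,"rx": 0,"ry": 0,"rz": 0},{"dx": 0,"dy": 20,"dz": 120,"rx": 0,"ry": 0,"rz": -4},{"dx": -5,"dy": 50,"dz": 145,"rx": 0,"ry": 0,"rz": -11}]}}

```text
clock: 22.05
tcp_pos: [0.4978, -0.2365, 0.1792]
orientation: [2.546, 1.836, 0.003]
contact_force: [1.5, 1.2, 0.6]
grip_width: 0.0518
gripper_force: 0.0
```

Call:
{"op": "send_rows", "data": {"deltas": [{"dx": 0,"dy": 40,"dz": 0,"rx": 0,"ry": 0,"rz": -7},{"dx": 0,"dy": 80,"dz": 0,"rx": 0,"ry": 0,"rz": -14},{"dx": 0,"dy": 120,"dz": 0,"rx": 0,"ry": 0,"rz": -21},{"dx": 0,"dy": 160,"dz": 0,"rx": 0,"ry": 0,"rz": -28},{"dx": 0,"dy": 200,"dz": 0,"rx": 0,"ry": 0,"rz": -35}]}}

```text
clock: 22.47
tcp_pos: [0.4965, -0.0383, 0.1771]
orientation: [2.97, 1.024, 0.001]
contact_force: [1.0, 0.7, 0.5]
grip_width: 0.0521
gripper_force: 0.0
```

```bash
python3 - <<'E'
from h import *
o=r.get_obs();print(o['clock'],o['tcp_pos'],R.from_rotvec(o['orientation']).as_matrix()[:,1],o['joints'])
w=grab('wrist');np.savez('w4.npz',**w);s=grab('side');np.savez('s4.npz',**s)
cv2.imwrite('pics/w5.png',np.hstack([cv2.resize(w['frame'],(400,300)),cv2.resize(s['frame'][200:370,250:500],(400,300))]))
E
```

```text
22.4667 [ 0.49652513 -0.03828901  0.17705776] [ 6.16575943e-01 -7.87295295e-01  4.73408754e-04] [ 0.39225785  0.31203225 -0.51960252  2.00904423  0.20125365  0.86909886
 -1.143558  ]
```

View pics/w5.png

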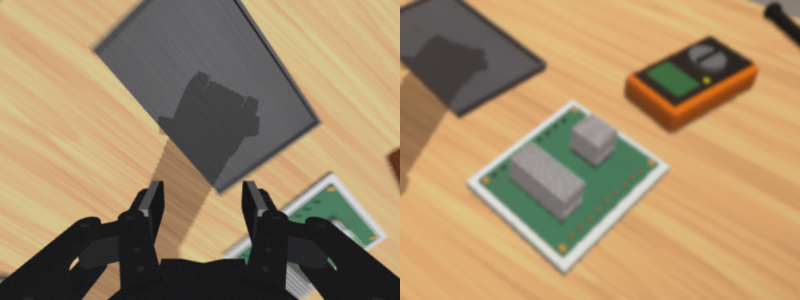

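Both sinks lie on their chips, the long one at (547,180) and the square one at (593,138) in the composite. I'm checking them numerically while heading for the spool on the mat.

Call:
{"op": "send_rows", "data": {"deltas": [{"dx": -2,"dy": 37,"dz": 0,"rx": 0,"ry": 0,"rz": -7},{"dx": -5,"dy": 75,"dz": 0,"rx": 0,"ry": 0,"rz": -14},{"dx": -8,"dy": 113,"dz": 0,"rx": 0,"ry": 0,"rz": -21},{"dx": -10,"dy": 151,"dz": 0,"rx": 0,"ry": 0,"rz": -28},{"dx": -13,"dy": 190,"dz": 0,"rx": 0,"ry": 0,"rz": -35}], "jaw": 82}}

```text
clock: 22.98
tcp_pos: [0.4846, 0.1426, 0.1769]
orientation: [3.137, 0.162, 0.0]
contact_force: [1.2, -0.5, -1.0]
grip_width: 0.0818
gripper_force: 0.0
```

Call:
{"op": "send_rows", "data": {"deltas": [{"dx": -2,"dy": 38,"dz": 0,"rx": 0,"ry": 0,"rz": -7},{"dx": -5,"dy": 75,"dz": 0,"rx": 0,"ry": 0,"rz": -13},{"dx": -8,"dy": 113,"dz": 0,"rx": 0,"ry": 0,"rz": -13},{"dx": -10.5,"dy": 152,"dz": 0,"rx": 0,"ry": 0,"rz": -13},{"dx": -10.5,"dy": 152,"dz": 0,"rx": 0,"ry": 0,"rz": -13}]}}

```text
clock: 23.4
tcp_pos: [0.4719, 0.3029, 0.1776]
orientation: [-3.13, 0.168, 0.0]
contact_force: [0.8, 0.8, 0.6]
grip_width: 0.0822
gripper_force: 0.0
```

Call:
{"op": "send_rows", "data": {"deltas": [{"dx": 0,"dy": 0,"dz": 0,"rx": 0,"ry": 0,"rz": 0}]}}

```text
clock: 23.48
tcp_pos: [0.4733, 0.2962, 0.1767]
orientation: [-3.135, 0.177, 0.001]
contact_force: [0.3, -1.4, -0.0]
grip_width: 0.0819
gripper_force: 0.0
```

```bash
python3 - <<'E'
from h import *
o=r.get_obs();print(o['clock'],o['tcp_pos'],R.from_rotvec(o['orientation']).as_matrix()[:,1],o['joints'])
for n in('side','scene'):
    f=grab(n);P=cloud(f);Z=P[...,2]
    for c in((.4085,-.2716),(.5017,-.2837)):
        m=(Z>.044)&(Z<.052)&(np.hypot(P[...,0]-c[0],P[...,1]-c[1])<.05)
        q=onplane(f,np.argwhere(m)[:,::-1],.047)[:,:2].astype(np.float32);print(n,m.sum(),np.nanmedian(Z[m]),cv2.minAreaRect(q))
f=grab('wrist');P=cloud(f);Z=P[...,2];np.savez('w5.npz',**f);cv2.imwrite('pics/w6.png',f['frame'])
m=(Z>.066)&(Z<.085)&(np.hypot(P[...,0]-.473,P[...,1]-.309)<.05);q=onplane(f,np.argwhere(m)[:,::-1],.076)[:,:2].astype(np.float32);print(m.sum(),cv2.minAreaRect(q))
E
```

```text
23.4833 [0.47333561 0.296183   0.17674598] [-0.11260567 -0.99363907 -0.00116882] [-0.2890988   0.40191549 -0.47775397  1.8761605   0.22710847  0.91660662
 -2.55703113]
side 560 0.046384547372005036 ((0.40704914927482605, -0.2734410762786865), (0.0809498205780983, 0.039426155388355255), 83.13459777832031)
side 282 0.046255022796581 ((0.49959036707878113, -0.2846665382385254), (0.041013430804014206, 0.04485589265823364), 81.80159759521484)
scene 102 0.04636516664515622 ((0.4099304974079132, -0.272159606218338), (0.08521731197834015, 0.037893421947956085), 82.8458480834961)
scene 60 0.04628856707298368 ((0.5025030374526978, -0.28144925832748413), (0.04318585246801376, 0.04310713708400726), 79.43556213378906)
3982 ((0.47238537669181824, 0.3087177872657776), (0.05950281769037247, 0.059894852340221405), 83.18694305419922)
```

View pics/w6.png

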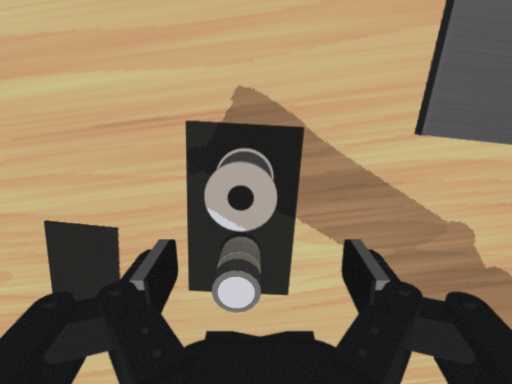

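The sinks are within about 2 mm of their chips. The spool (240,195) is at (472,309) mm and the jar is at (237,290), both upright, and the TCP is 12 mm short in y. I'm correcting and gripping the spool.

Call:
{"op": "send_rows", "data": {"deltas": [{"dx": -1,"dy": 12,"dz": 0,"rx": 0,"ry": 0,"rz": 0},{"dx": -1,"dy": 12,"dz": -15,"rx": 0,"ry": 0,"rz": 0},{"dx": -1,"dy": 12,"dz": -35,"rx": 0,"ry": 0,"rz": 0},{"dx": -1,"dy": 12,"dz": -55,"rx": 0,"ry": 0,"rz": 0},{"dx": -1,"dy": 12,"dz": -75,"rx": 0,"ry": 0,"rz": 0}]}}

```text
clock: 24.05
tcp_pos: [0.4738, 0.3051, 0.1013]
orientation: [-3.136, 0.189, -0.001]
contact_force: [0.3, 0.9, -0.0]
grip_width: 0.0822
gripper_force: 0.0
```

Call:
{"op": "send_rows", "data": {"deltas": [{"dx": 0,"dy": 0,"dz": -20,"rx": 0,"ry": 0,"rz": 0},{"dx": 0,"dy": 0,"dz": -40,"rx": 0,"ry": 0,"rz": 0},{"dx": 0,"dy": 0,"dz": -52,"rx": 0,"ry": 0,"rz": 0},{"dx": 0,"dy": 0,"dz": -57,"rx": 0,"ry": 0,"rz": 0},{"dx": 0,"dy": 0,"dz": -57,"rx": 0,"ry": 0,"rz": 0}]}}

```text
clock: 24.47
tcp_pos: [0.4729, 0.305, 0.044]
orientation: [3.135, -0.187, -0.002]
contact_force: [-0.2, 0.4, 0.4]
grip_width: 0.0818
gripper_force: 0.0
```

Call:
{"op": "send_rows", "data": {"deltas": [{"dx": 0,"dy": 0,"dz": 0,"rx": 0,"ry": 0,"rz": 0},{"dx": 0,"dy": 0,"dz": 0,"rx": 0,"ry": 0,"rz": 0},{"dx": 0,"dy": 0,"dz": 0,"rx": 0,"ry": 0,"rz": 0},{"dx": 0,"dy": 0,"dz": 0,"rx": 0,"ry": 0,"rz": 0},{"dx": 0,"dy": 0,"dz": 0,"rx": 0,"ry": 0,"rz": 0}], "jaw": 50, "newtons": 40}}

```text
clock: 24.88
tcp_pos: [0.4742, 0.3066, 0.0464]
orientation: [-3.134, 0.186, -0.004]
contact_force: [-0.2, 1.9, 6.2]
grip_width: 0.0592
gripper_force: 43.6
```

Call:
{"op": "send_rows", "data": {"deltas": [{"dx": 0,"dy": 0,"dz": 0,"rx": 0,"ry": 0,"rz": 0},{"dx": 0,"dy": 0,"dz": 0,"rx": 0,"ry": 0,"rz": 0},{"dx": 0,"dy": 0,"dz": 0,"rx": 0,"ry": 0,"rz": 0}]}}

```text
clock: 25.13
tcp_pos: [0.4742, 0.3067, 0.0464]
orientation: [-3.134, 0.186, -0.004]
contact_force: [-0.3, 0.5, 6.5]
grip_width: 0.0593
gripper_force: 43.6
```

Call:
{"op": "send_rows", "data": {"deltas": [{"dx": 0,"dy": 0,"dz": 15,"rx": 0,"ry": 0,"rz": 0},{"dx": 0,"dy": 0,"dz": 45,"rx": 0,"ry": 0,"rz": 0},{"dx": 0,"dy": 0,"dz": 75,"rx": 0,"ry": 0,"rz": 0},{"dx": 5,"dy": -25,"dz": 75,"rx": 0,"ry": 0,"rz": -2},{"dx": 11,"dy": -60,"dz": 75,"rx": 0,"ry": 0,"rz": -4}]}}

```text
clock: 25.55
tcp_pos: [0.4846, 0.2495, 0.1224]
orientation: [-3.123, 0.288, -0.006]
contact_force: [1.2, -0.9, -2.5]
grip_width: 0.0594
gripper_force: 44.2
```

Call:
{"op": "send_rows", "data": {"deltas": [{"dx": 7,"dy": -38,"dz": 0,"rx": 0,"ry": 0,"rz": -2},{"dx": 14,"dy": -76,"dz": 0,"rx": 0,"ry": 0,"rz": -2},{"dx": 21,"dy": -114,"dz": 0,"rx": 0,"ry": 0,"rz": -2},{"dx": 28,"dy": -152,"dz": 0,"rx": 0,"ry": 0,"rz": -2},{"dx": 35,"dy": -190,"dz": 0,"rx": 0,"ry": 0,"rz": -2}]}}

```text
clock: 25.97
tcp_pos: [0.5187, 0.0533, 0.1199]
orientation: [3.122, -0.35, -0.001]
contact_force: [1.5, 0.5, -3.2]
grip_width: 0.059
gripper_force: 44.2
```

Call:
{"op": "send_rows", "data": {"deltas": [{"dx": 0,"dy": -6,"dz": 0,"rx": 0,"ry": 0,"rz": 0},{"dx": 0,"dy": -6,"dz": -20,"rx": 0,"ry": 0,"rz": 0},{"dx": 0,"dy": -6,"dz": -40,"rx": 0,"ry": 0,"rz": 0},{"dx": 0,"dy": -6,"dz": -58,"rx": 0,"ry": 0,"rz": 0},{"dx": 0,"dy": -6,"dz": -68,"rx": 0,"ry": 0,"rz": 0}]}}

```text
clock: 26.38
tcp_pos: [0.5178, 0.049, 0.0501]
orientation: [3.121, -0.351, -0.004]
contact_force: [-1.0, 0.1, -2.9]
grip_width: 0.0591
gripper_force: 44.3
```

Call:
{"op": "send_rows", "data": {"deltas": [{"dx": 0,"dy": 0,"dz": 0,"rx": 0,"ry": 0,"rz": 0},{"dx": 0,"dy": 0,"dz": -1,"rx": 0,"ry": 0,"rz": 0},{"dx": 0,"dy": 0,"dz": -2,"rx": 0,"ry": 0,"rz": 0},{"dx": 0,"dy": 0,"dz": -3,"rx": 0,"ry": 0,"rz": 0},{"dx": 0,"dy": 0,"dz": -3,"rx": 0,"ry": 0,"rz": 0}]}}

```text
clock: 26.8
tcp_pos: [0.5197, 0.0496, 0.0495]
orientation: [-3.122, 0.35, -0.002]
contact_force: [-0.0, -0.6, -1.9]
grip_width: 0.0591
gripper_force: 44.3
```

Contact is expected at about 46.5 mm. I'm lowering the last bit slowly.

Call:
{"op": "send_rows", "data": {"deltas": [{"dx": 0,"dy": 0,"dz": -0.7,"rx": 0,"ry": 0,"rz": 0},{"dx": 0,"dy": 0,"dz": -1.5,"rx": 0,"ry": 0,"rz": 0},{"dx": 0,"dy": 0,"dz": -2,"rx": 0,"ry": 0,"rz": 0},{"dx": 0,"dy": 0,"dz": -2,"rx": 0,"ry": 0,"rz": 0}]}}

```text
clock: 27.13
tcp_pos: [0.5192, 0.0495, 0.0468]
orientation: [3.122, -0.35, 0.0]
contact_force: [-0.1, 0.2, -2.9]
grip_width: 0.0592
gripper_force: 44.3
```

Call:
{"op": "send_rows", "data": {"deltas": [{"dx": 0,"dy": 0,"dz": -0.5,"rx": 0,"ry": 0,"rz": 0},{"dx": 0,"dy": 0,"dz": -0.8,"rx": 0,"ry": 0,"rz": 0},{"dx": 0,"dy": 0,"dz": -0.8,"rx": 0,"ry": 0,"rz": 0}]}}

```text
clock: 27.38
tcp_pos: [0.5193, 0.0495, 0.0464]
orientation: [3.122, -0.35, 0.0]
contact_force: [-2.5, -0.7, 4.1]
grip_width: 0.0587
gripper_force: 45.0
```

Call:
{"op": "send_rows", "data": {"deltas": [{"dx": 0,"dy": 0,"dz": 0,"rx": 0,"ry": 0,"rz": 0},{"dx": 0,"dy": 0,"dz": 0,"rx": 0,"ry": 0,"rz": 0},{"dx": 0,"dy": 0,"dz": 0,"rx": 0,"ry": 0,"rz": 0},{"dx": 0,"dy": 0,"dz": 0,"rx": 0,"ry": 0,"rz": 0},{"dx": 0,"dy": 0,"dz": 0,"rx": 0,"ry": 0,"rz": 0}], "jaw": 82}}

```text
clock: 27.8
tcp_pos: [0.5193, 0.0496, 0.046]
orientation: [-3.122, 0.35, -0.0]
contact_force: [-0.4, -0.1, 0.7]
grip_width: 0.0816
gripper_force: 0.0
```

Call:
{"op": "send_rows", "data": {"deltas": [{"dx": 0,"dy": 0,"dz": 20,"rx": 0,"ry": 0,"rz": 0},{"dx": 0,"dy": 0,"dz": 55,"rx": 0,"ry": 0,"rz": 0},{"dx": 0,"dy": 0,"dz": 90,"rx": 0,"ry": 0,"rz": 0},{"dx": -10,"dy": 20,"dz": 115,"rx": 0,"ry": 0,"rz": 1},{"dx": -24,"dy": 49,"dz": 125,"rx": 0,"ry": 0,"rz": 2}]}}

```text
clock: 28.22
tcp_pos: [0.4981, 0.0968, 0.1747]
orientation: [-3.126, 0.304, -0.01]
contact_force: [-0.2, 1.5, -1.1]
grip_width: 0.0815
gripper_force: 0.0
```

Call:
{"op": "send_rows", "data": {"deltas": [{"dx": -16,"dy": 33,"dz": 0,"rx": 0,"ry": 0,"rz": 1},{"dx": -32,"dy": 66,"dz": 0,"rx": 0,"ry": 0,"rz": 2},{"dx": -49,"dy": 100,"dz": 0,"rx": 0,"ry": 0,"rz": 3},{"dx": -66,"dy": 134,"dz": 0,"rx": 0,"ry": 0,"rz": 4},{"dx": -82,"dy": 166,"dz": 0,"rx": 0,"ry": 0,"rz": 5}]}}

```text
clock: 28.63
tcp_pos: [0.412, 0.2662, 0.1713]
orientation: [-3.137, 0.157, -0.001]
contact_force: [1.3, 0.4, 0.5]
grip_width: 0.0817
gripper_force: 0.0
```

Call:
{"op": "send_rows", "data": {"deltas": [{"dx": -15,"dy": 31,"dz": 0,"rx": 0,"ry": 0,"rz": 0},{"dx": -30,"dy": 62,"dz": 0,"rx": 0,"ry": 0,"rz": 0},{"dx": -30,"dy": 62,"dz": 0,"rx": 0,"ry": 0,"rz": 0}]}}

```text
clock: 28.88
tcp_pos: [0.3791, 0.3337, 0.1719]
orientation: [-3.133, 0.143, 0.001]
contact_force: [-0.4, 1.0, 1.0]
grip_width: 0.0821
gripper_force: 0.0
```

```bash
python3 - <<'E'
from h import *
o=r.get_obs();print(o['clock'],o['tcp_pos'],R.from_rotvec(o['orientation']).as_matrix()[:,1],o['joints'])
for n in('side','scene','wrist'):
    f=grab(n);P=cloud(f);Z=P[...,2]
    for k,c,h in(('jar',(.383,.326),.04),('spool',(.519,.0495),.045)):
        m=(Z>.068)&(Z<.085)&(np.hypot(P[...,0]-c[0],P[...,1]-c[1])<h)
        if m.sum()<30: continue
        q=onplane(f,np.argwhere(m)[:,::-1],.076)[:,:2].astype(np.float32);print(n,k,m.sum(),np.nanmedian(Z[m]),cv2.minAreaRect(q))
E
```

```text
28.8833 [0.37909764 0.33370903 0.17185676] [-0.0913844  -0.99580272 -0.0050833 ] [-0.35946551  0.33957566 -0.57649647  1.99706018  0.2357178   0.8666847
 -2.72529823]
side jar 146 0.0751750497110481 ((0.3762783110141754, 0.3172227442264557), (0.04838483780622482, 0.04868945851922035), 41.496864318847656)
side spool 281 0.07537153447406097 ((0.5139058232307434, 0.045077256858348846), (0.06551538407802582, 0.05792873352766037), 41.567874908447266)
scene jar 135 0.07589449319124542 ((0.3862376809120178, 0.3273688852787018), (0.0550764836370945, 0.0407620444893837), 25.798290252685547)
scene spool 204 0.07550476676780804 ((0.5203461050987244, 0.052329398691654205), (0.06336486339569092, 0.05479530617594719), 35.94327163696289)
wrist jar 2436 0.07620945429389957 ((0.3828538656234741, 0.32558709383010864), (0.044247571378946304, 0.04639394208788872), 86.14261627197266)
```

The spool is back, upright within a few mm of its spot. The jar is at (383,326) mm, so I'm gripping it on the cap.

Call:
{"op": "send_rows", "data": {"deltas": [{"dx": 0,"dy": 0,"dz": 0,"rx": 0,"ry": 0,"rz": 0},{"dx": 0,"dy": 0,"dz": -15,"rx": 0,"ry": 0,"rz": 0},{"dx": 0,"dy": 0,"dz": -35,"rx": 0,"ry": 0,"rz": 0},{"dx": 0,"dy": 0,"dz": -55,"rx": 0,"ry": 0,"rz": 0},{"dx": 0,"dy": 0,"dz": -70,"rx": 0,"ry": 0,"rz": 0}]}}

```text
clock: 29.45
tcp_pos: [0.384, 0.3244, 0.0996]
orientation: [3.136, -0.164, -0.0]
contact_force: [0.4, -0.3, 0.1]
grip_width: 0.0822
gripper_force: 0.0
```

Call:
{"op": "send_rows", "data": {"deltas": [{"dx": 0,"dy": 0,"dz": -20,"rx": 0,"ry": 0,"rz": 0},{"dx": 0,"dy": 0,"dz": -38,"rx": 0,"ry": 0,"rz": 0},{"dx": 0,"dy": 0,"dz": -48,"rx": 0,"ry": 0,"rz": 0},{"dx": 0,"dy": 0,"dz": -50,"rx": 0,"ry": 0,"rz": 0},{"dx": 0,"dy": 0,"dz": -50,"rx": 0,"ry": 0,"rz": 0}]}}

```text
clock: 29.87
tcp_pos: [0.3835, 0.3256, 0.0507]
orientation: [3.136, -0.161, -0.001]
contact_force: [-0.5, 0.1, -0.3]
grip_width: 0.0819
gripper_force: 0.0
```

Call:
{"op": "send_rows", "data": {"deltas": [{"dx": 0,"dy": 0,"dz": 0,"rx": 0,"ry": 0,"rz": 0},{"dx": 0,"dy": 0,"dz": 0,"rx": 0,"ry": 0,"rz": 0},{"dx": 0,"dy": 0,"dz": 0,"rx": 0,"ry": 0,"rz": 0},{"dx": 0,"dy": 0,"dz": 0,"rx": 0,"ry": 0,"rz": 0},{"dx": 0,"dy": 0,"dz": 0,"rx": 0,"ry": 0,"rz": 0}], "jaw": 36, "newtons": 30}}

```text
clock: 30.28
tcp_pos: [0.3839, 0.3268, 0.052]
orientation: [-3.137, 0.159, -0.002]
contact_force: [-1.1, -1.3, 6.6]
grip_width: 0.0455
gripper_force: 29.9
```

Call:
{"op": "send_rows", "data": {"deltas": [{"dx": 0,"dy": 0,"dz": 0,"rx": 0,"ry": 0,"rz": 0},{"dx": 0,"dy": 0,"dz": 0,"rx": 0,"ry": 0,"rz": 0},{"dx": 0,"dy": 0,"dz": 0,"rx": 0,"ry": 0,"rz": 0}]}}

```text
clock: 30.53
tcp_pos: [0.3839, 0.3268, 0.052]
orientation: [-3.137, 0.159, -0.002]
contact_force: [-0.6, -0.7, 6.8]
grip_width: 0.0455
gripper_force: 29.9
```

Call:
{"op": "send_rows", "data": {"deltas": [{"dx": 0,"dy": 0,"dz": 15,"rx": 0,"ry": 0,"rz": 0},{"dx": 0,"dy": 0,"dz": 45,"rx": 0,"ry": 0,"rz": 0},{"dx": 0,"dy": 0,"dz": 75,"rx": 0,"ry": 0,"rz": 0},{"dx": 6,"dy": -20,"dz": 85,"rx": 0,"ry": 0,"rz": 0},{"dx": 16,"dy": -54,"dz": 85,"rx": 0,"ry": 0,"rz": -2}]}}

```text
clock: 30.95
tcp_pos: [0.3998, 0.2775, 0.1397]
orientation: [-3.128, 0.203, -0.008]
contact_force: [1.1, -0.1, -2.0]
grip_width: 0.045
gripper_force: 31.3
```

Call:
{"op": "send_rows", "data": {"deltas": [{"dx": 11,"dy": -37,"dz": 0,"rx": 0,"ry": 0,"rz": -1},{"dx": 22,"dy": -74,"dz": 0,"rx": 0,"ry": 0,"rz": -2},{"dx": 33,"dy": -111,"dz": 0,"rx": 0,"ry": 0,"rz": -3},{"dx": 44,"dy": -148,"dz": 0,"rx": 0,"ry": 0,"rz": -4},{"dx": 55,"dy": -185,"dz": 0,"rx": 0,"ry": 0,"rz": -5}]}}

```text
clock: 31.37
tcp_pos: [0.4543, 0.0857, 0.1363]
orientation: [-3.122, 0.351, -0.001]
contact_force: [0.8, 0.4, -1.2]
grip_width: 0.0451
gripper_force: 31.3
```

Call:
{"op": "send_rows", "data": {"deltas": [{"dx": 11,"dy": -37,"dz": 0,"rx": 0,"ry": 0,"rz": 0},{"dx": 22,"dy": -74,"dz": 0,"rx": 0,"ry": 0,"rz": 0},{"dx": 33,"dy": -111,"dz": 0,"rx": 0,"ry": 0,"rz": 0},{"dx": 38,"dy": -139,"dz": 0,"rx": 0,"ry": 0,"rz": 0},{"dx": 38,"dy": -139,"dz": 0,"rx": 0,"ry": 0,"rz": 0}]}}

```text
clock: 31.78
tcp_pos: [0.4928, -0.0587, 0.136]
orientation: [3.117, -0.364, 0.001]
contact_force: [-1.0, 0.2, -2.4]
grip_width: 0.045
gripper_force: 31.3
```

Call:
{"op": "send_rows", "data": {"deltas": [{"dx": 0,"dy": 0,"dz": -20,"rx": 0,"ry": 0,"rz": 0},{"dx": 0,"dy": 0,"dz": -42,"rx": 0,"ry": 0,"rz": 0},{"dx": 0,"dy": 0,"dz": -64,"rx": 0,"ry": 0,"rz": 0},{"dx": 0,"dy": 0,"dz": -76,"rx": 0,"ry": 0,"rz": 0},{"dx": 0,"dy": 0,"dz": -79,"rx": 0,"ry": 0,"rz": 0}]}}

```text
clock: 32.2
tcp_pos: [0.4905, -0.0511, 0.0551]
orientation: [-3.122, 0.349, 0.006]
contact_force: [-0.5, -0.1, -0.3]
grip_width: 0.0452
gripper_force: 31.4
```

Call:
{"op": "send_rows", "data": {"deltas": [{"dx": 0,"dy": 0,"dz": -1,"rx": 0,"ry": 0,"rz": 0},{"dx": 0,"dy": 0,"dz": -2,"rx": 0,"ry": 0,"rz": 0},{"dx": 0,"dy": 0,"dz": -3,"rx": 0,"ry": 0,"rz": 0},{"dx": 0,"dy": 0,"dz": -3,"rx": 0,"ry": 0,"rz": 0}]}}

```text
clock: 32.53
tcp_pos: [0.4928, -0.0514, 0.0548]
orientation: [-3.122, 0.35, -0.002]
contact_force: [-0.0, -0.2, -0.6]
grip_width: 0.0451
gripper_force: 31.4
```

Call:
{"op": "send_rows", "data": {"deltas": [{"dx": 0,"dy": 0,"dz": -0.7,"rx": 0,"ry": 0,"rz": 0},{"dx": 0,"dy": 0,"dz": -1.4,"rx": 0,"ry": 0,"rz": 0},{"dx": 0,"dy": 0,"dz": -2,"rx": 0,"ry": 0,"rz": 0},{"dx": 0,"dy": 0,"dz": -2,"rx": 0,"ry": 0,"rz": 0}]}}

```text
clock: 32.87
tcp_pos: [0.4924, -0.0515, 0.0521]
orientation: [-3.122, 0.35, -0.001]
contact_force: [0.7, 0.1, -1.1]
grip_width: 0.0453
gripper_force: 31.4
```

Call:
{"op": "send_rows", "data": {"deltas": [{"dx": 0,"dy": 0,"dz": -0.5,"rx": 0,"ry": 0,"rz": 0},{"dx": 0,"dy": 0,"dz": -0.8,"rx": 0,"ry": 0,"rz": 0},{"dx": 0,"dy": 0,"dz": -0.8,"rx": 0,"ry": 0,"rz": 0}]}}

```text
clock: 33.12
tcp_pos: [0.4928, -0.0516, 0.052]
orientation: [3.122, -0.35, 0.002]
contact_force: [-2.1, 0.0, 7.4]
grip_width: 0.0451
gripper_force: 31.9
```

Contact. I'm releasing, lifting and drawing back for a final look.

Call:
{"op": "send_rows", "data": {"deltas": [{"dx": 0,"dy": 0,"dz": 0,"rx": 0,"ry": 0,"rz": 0},{"dx": 0,"dy": 0,"dz": 0,"rx": 0,"ry": 0,"rz": 0},{"dx": 0,"dy": 0,"dz": 0,"rx": 0,"ry": 0,"rz": 0},{"dx": 0,"dy": 0,"dz": 0,"rx": 0,"ry": 0,"rz": 0},{"dx": 0,"dy": 0,"dz": 0,"rx": 0,"ry": 0,"rz": 0}], "jaw": 75}}

```text
clock: 33.53
tcp_pos: [0.4922, -0.0514, 0.0511]
orientation: [-3.122, 0.35, 0.0]
contact_force: [0.4, 0.1, -0.1]
grip_width: 0.0752
gripper_force: 0.0
```

Call:
{"op": "send_rows", "data": {"deltas": [{"dx": 0,"dy": 0,"dz": 20,"rx": 0,"ry": 0,"rz": 0},{"dx": 0,"dy": 0,"dz": 50,"rx": 0,"ry": 0,"rz": 0},{"dx": 0,"dy": 0,"dz": 90,"rx": 0,"ry": 0,"rz": 0},{"dx": 0,"dy": 0,"dz": 125,"rx": 0,"ry": 0,"rz": 0},{"dx": 0,"dy": 0,"dz": 160,"rx": 0,"ry": 0,"rz": 0}]}}

```text
clock: 33.95
tcp_pos: [0.4918, -0.0513, 0.2129]
orientation: [-3.122, 0.35, 0.0]
contact_force: [0.1, -1.0, -0.1]
grip_width: 0.075
gripper_force: 0.0
```

Call:
{"op": "send_rows", "data": {"deltas": [{"dx": -20,"dy": -5,"dz": 15,"rx": 0,"ry": 0,"rz": 0},{"dx": -44,"dy": -10,"dz": 30,"rx": 0,"ry": 0,"rz": 0},{"dx": -44,"dy": -10,"dz": 30,"rx": 0,"ry": 0,"rz": 0},{"dx": -44,"dy": -10,"dz": 30,"rx": 0,"ry": 0,"rz": 0},{"dx": -44,"dy": -10,"dz": 30,"rx": 0,"ry": 0,"rz": 0}]}}

```text
clock: 34.37
tcp_pos: [0.4484, -0.0615, 0.241]
orientation: [3.122, -0.35, 0.0]
contact_force: [0.5, 0.8, 0.7]
grip_width: 0.0749
gripper_force: 0.0
```

```bash
python3 - <<'E'
from h import *
o=r.get_obs();print(o['clock'],o['tcp_pos'])
f=grab('wrist');cv2.imwrite('pics/w7.png',f['frame']);P=cloud(f);Z=P[...,2]
for k,c,h,zt in(('spool',(.5185,.0495),.045,.076),('jar',(.492,-.0524),.04,.076),('sl',(.4085,-.2716),.05,.047),('ss',(.5017,-.2837),.04,.047)):
    m=(abs(Z-zt)<(.008 if zt>.05 else .004))&(np.hypot(P[...,0]-c[0],P[...,1]-c[1])<h)
    if m.sum()<30: print(k,'none');continue
    q=onplane(f,np.argwhere(m)[:,::-1],zt)[:,:2].astype(np.float32);print(k,m.sum(),np.nanmedian(Z[m]),cv2.minAreaRect(q))
E
```

```text
34.3667 [ 0.44836968 -0.06145595  0.24104083]
spool 2901 0.07603344380187754 ((0.5164167284965515, 0.049301877617836), (0.06105643883347511, 0.05787331983447075), 76.97077941894531)
jar 1657 0.07624842549241634 ((0.4907923936843872, -0.05318312346935272), (0.043807853013277054, 0.04516943544149399), 77.19204711914062)
sl 1300 0.04652916292185871 ((0.40854865312576294, -0.2709396481513977), (0.08315321803092957, 0.03690052777528763), 82.64222717285156)
ss 696 0.04689741114468268 ((0.5013895034790039, -0.2821972370147705), (0.04263078048825264, 0.03964629024267197), 83.35253143310547)
```

View pics/w7.png

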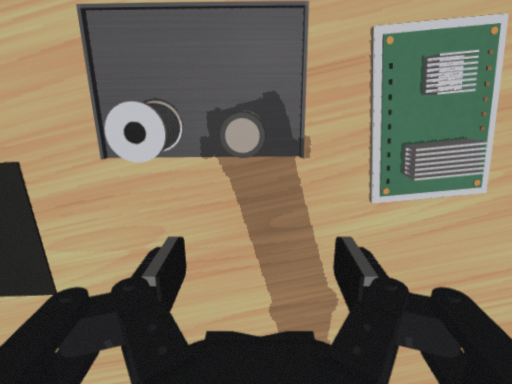

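The final look shows the spool (135,132) and the jar (242,135) standing within about 2 mm of their start spots, and the sinks (445,160) and (450,72) within about 2 mm of their chips. I'm handing in.

```bash
python3 -c "
from bench import r
print(r.hand_in())"
```

```text
the job is handed in; nothing more can be done
None
```

The job is handed in at about 34 s of the 131 s limit: by my last camera measurement both heat sinks lie on their chips and the spool and jar stand upright back in the tray, each within about 2 mm of target; the hand-in call returned no verdict.

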